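# Lock the cleaning refills away behind the child latch

## Robot

A 6-joint arm with a two-finger parallel gripper is mounted at the origin on the work surface. World frame = base frame: x ahead of the robot, y to its left, z up, the work surface at z = 0. Lengths are in m, angles in rad, forces in N, time in s.
With the tool pointing down it reaches from about 0.325 to 0.775 m from the base axis. Payload 5.5 kg.
Tool frame: the origin (TCP) lies on the centre line of the jaws, within the pads' length; the fingertips stand 22 mm ahead of it and the grasp point (between the pads) lies 3 mm ahead of it (tip_extent is the z of the fingertips in the tool frame, in m); z points along the fingers, y is the direction in which the jaws open and shut (so a half turn about z gives the same grasp; the last joint's range is limited). The gripper opens to 85 mm and grips with 20 to 120 N. Pads are 22 mm wide; open, the fingers measure 114 mm over their backs; the gripper's body (76 mm by 85 mm) begins 54 mm behind the grasp point. The pads swing forward as they close: fully open they stand 13 mm farther back than shut.
Start: joints at [-1.339, 0.091, 1.231, -0, 1.82, -0.057], TCP at [0.171, -0.575, 0.253] pointing down, gripper open.
Joint ranges: [-2.87, 2.87], [-0.86, 2.18], [0.17, 2.46], [-1.51, 4.65], [0.06, 2.69], [-2.65, 2.65]. Speed limits (rad/s): [2.57, 2.57, 3.01, 3.14, 3.14, 3.14].

## Interface

Orientations are given as a rotation vector (axis times angle).
In Python, from plant import sense, capture, hand_in, tip_extent gives the robot as it stands.
- The arm moves only by the tool move_arm, never from a script. Its argument "moves" is a list of rows, each an object with "delta_rot": the turn, a rotation vector about the tool's x, y, z in rad, a list of three; "linear": the shift along the tool's x, y, z in cm, a list of three; "claw": the closure in counts, from 0 (fully open) to 255 (shut). In form: [{"delta_rot": [wx, wy, wz], "linear": [tx, ty, tz], "claw": claw}, ...]. A call has 1 to 12 rows; each row shifts and turns the pose as measured when the row begins, along the tool's axes as they then stand; what a row does not reach is not made up. A row lasts 1/12 s, in which the tool goes at most 41.7 mm and 7.16 degrees, less where a joint would pass 70% of its speed; a pose out of reach is approached as far as the arm can. A call with a gripper value outside its range is refused whole. The fingers move at their own pace and stop on an object; "force" is the grip in N (left out, the last holds). Time passes only in rows, so rows that do not move let the fingers close. It gives the time, the measured TCP pose, the force and the opening at its end, in the units of the state.
- sense(): the state, without advancing time (a new reading comes with each control period).
- capture(name): name is "scene" or "side" or "wrist"; returns a dict with "pixels" (384x512x3 uint8, red, green, blue), "range_z" (384x512 float32, m along the optical axis (not along the pixel's ray), 0 where there is no reading), "K" (3x3 intrinsics, pixels), "T" (4x4, takes a point from camera to world coordinates). Camera axes: x right, y down, z forward; pixel columns grow to the right and rows downward; lengths in m; the calibration is good to about 2 mm. A picture is of the moment at which its call begins.
- hand_in(): hands the job in, once; it reports no verdict.
The state is a dict: "time_s": time; "joints": joint angles; "joint_velocities": joint speeds; "tau": joint torques, N m; "ee_pos": TCP position; "ee_rot": TCP orientation; "wrist_force": force on the tool from outside, world axes, zero at the start; "wrist_torque": the same for the moment, N m; "opening": opening from 0.0 (shut) to 1.0 (fully open).
Only numpy, scipy, OpenCV 4.12 (cv2) and the standard library are available. Lean on these libraries where they do the work, as an engineer would, in place of code of your own. Each camera call takes 0.05 s, during which the arm holds its last target.

## Task

Lock the cleaning refills away from the children. Free the door of the tilt-front cupboard (draw it out the little way its child latch allows, then press the yellow hook down through the gap) and open it all the way, then put every red-capped bottle in the red tub and every blue-capped one in the blue tub. Shut the door flush so that the latch catches, tug the knob outward with about 20 N for a second to prove that it holds (never over 40 N on the latch), push the door flush again, and leave the moka pot, sugar dispenser and spoon rest undisturbed.

Things in the scene. Friction and masses are not known exactly. Their poses are not given: they have to be found in the camera images.
- cupboard: low tilt-front cupboard fixed on the worktop, 356 mm wide, 175 deep, 225 tall. Origin: on the worktop, mid-width, in the plane of its sides' front edges; x points into the cupboard, y across, z up. Its top panel (heights 210 to 225) begins 10 mm behind the origin plane
- strike (a point): middle of the white latch strike fixed under the middle of the cupboard's top front edge: 6 mm deep (x), 30 wide (y), 14 tall; the hook's barb catches behind it. Axes as the cupboard's
- door (a joint): tilt of the white door, rad: 0 shut flush, 0.20 where the caught latch stops it, 0.70 open at its stop. The door stays where left up to 0.4 or so and may sink open beyond; 2 to 4 N at the knob moves it, so a pull on the knob loads the caught latch by that much less. Behind it a tray with both tubs tilts along
- door_hinge (a point): middle of the door's bottom hinge, 10 mm above the worktop, at x = 0 of the cupboard; the hinge runs along the cupboard's y and the door's top tilts out to its -x. Does not turn with the door
- door_top (a point): mid-width point of the door's top edge, on its inner face, 215 mm from the hinge; tilts with the door (x square to the door, inward). Door 356 mm wide, 16 thick (the thickness is on the outer side of this point)
- knob_mid (a point): centre of the round wooden knob on the door's front near the top: a ball 32 mm across on a 14 mm stem, its centre 30 mm out from the door's front, 197 mm above the worktop when shut and at mid-width. It moves on an arc about the hinge (outward and, at the latch's stop, 25 degrees downward): pull along that arc, or the hinge takes part of the pull
- hook (a joint): how far the yellow latch hook is pressed down, rad: 0 up (catching), 0.25 or more clears the strike, 0.45 its lower stop. A spring returns it: about 4 N on the thumb ridge starts it, 10 N frees it, up to 20 N takes it near the stop; pressing may also move the door in a little
- hook_pad (a point): top of the hook's thumb ridge, a round rib 24 mm long (y), 12 thick, 18 mm behind the door's inner face, 33 mm below its top edge, mid-width. 5 mm down frees the barb, 8 mm is the stop. Press it through the gap (45 mm wide with the door at 0.20 rad) and, still pressing, push the door's inner face outward past 0.32 rad: the barb is then clear of the strike
- barb (a point): tip of the hook's barb, 57 mm behind the door's inner face, at the end of the hook's arm, which reaches 80 mm back. On shutting, the barb ducks under the strike by itself (about 5 N more at the top edge) and springs up behind it; push on until flush
- tub_red: red open tub, 114 (x) x 156 (y) x 95 mm tall, walls 3 mm, loose in the door's tray; origin: centre of its underside, z out of its mouth, x away from the door. Either tub may be on either side. With the door fully open the mouth leans 0.70 rad to the front; bottles let go from above, just over the mouth and in front of the cupboard's top, slide in
- tub_blue: blue open tub, same size and axes as the red one, beside it
- red1_mid (a point): centre (half-way up) of a sealed square-section plastic refill bottle, 40 x 40 mm and 68 mm tall, 90 g, white body with a red cap (cap 38 x 38 mm, the top 20 mm); z axis points out of the cap, x and y axes are square to its sides. It stands on the worktop at the start. Absent (None) when this bottle is not in the present job
- red2_mid (a point): centre (half-way up) of a sealed square-section plastic refill bottle, 40 x 40 mm and 68 mm tall, 90 g, white body with a red cap (cap 38 x 38 mm, the top 20 mm); z axis points out of the cap, x and y axes are square to its sides. It stands on the worktop at the start. Absent (None) when this bottle is not in the present job
- red3_mid (a point): centre (half-way up) of a sealed square-section plastic refill bottle, 40 x 40 mm and 68 mm tall, 90 g, white body with a red cap (cap 38 x 38 mm, the top 20 mm); z axis points out of the cap, x and y axes are square to its sides. It stands on the worktop at the start. Absent (None) when this bottle is not in the present job
- blue1_mid (a point): centre (half-way up) of a sealed square-section plastic refill bottle, 40 x 40 mm and 68 mm tall, 90 g, white body with a blue cap (cap 38 x 38 mm, the top 20 mm); z axis points out of the cap, x and y axes are square to its sides. It stands on the worktop at the start. Absent (None) when this bottle is not in the present job
- blue2_mid (a point): centre (half-way up) of a sealed square-section plastic refill bottle, 40 x 40 mm and 68 mm tall, 90 g, white body with a blue cap (cap 38 x 38 mm, the top 20 mm); z axis points out of the cap, x and y axes are square to its sides. It stands on the worktop at the start. Absent (None) when this bottle is not in the present job
- blue3_mid (a point): centre (half-way up) of a sealed square-section plastic refill bottle, 40 x 40 mm and 68 mm tall, 90 g, white body with a blue cap (cap 38 x 38 mm, the top 20 mm); z axis points out of the cap, x and y axes are square to its sides. It stands on the worktop at the start. Absent (None) when this bottle is not in the present job
- moka_pot: round aluminium moka pot on the cork mat, 192 mm tall, 102 mm wide, black handle sticking out 40 mm; origin under its centre; leave it alone
- sugar_dispenser: clear plastic sugar dispenser with grey flip-top lid, 72 mm wide, 150 mm tall; origin under its centre; leave it alone
- spoon_rest: blue ceramic spoon rest, dish 104 mm wide and 14 mm tall with a 60 mm long grip; origin under the dish; leave it alone
There are look-alikes about, which are no part of the job. What is meant by the tub_blue is not green or orange, and is the smaller of those in its own colour.

How it is judged:
On the way, in this order (a step that is already met when the one before it is completed fails the run):
1. the hook is pressed down with the fingers while the door stands on the latch (value of joint hook above 0.2 rad and contact force between the fingers and hook above 1 N and value of joint door above 0.1 rad).
2. the door is open all the way (value of joint door above 0.62 rad), for 0.2 s.
3. every bottle is in the tub of its cap's colour, the door still open (x of red1_mid in the frame of tub_red between -0.055 and 0.055 m and y of red1_mid in the frame of tub_red between -0.077 and 0.077 m and z of red1_mid in the frame of tub_red between 0.005 and 0.098 m and x of red2_mid in the frame of tub_red between -0.055 and 0.055 m and y of red2_mid in the frame of tub_red between -0.077 and 0.077 m and z of red2_mid in the frame of tub_red between 0.005 and 0.098 m and x of red3_mid in the frame of tub_red between -0.055 and 0.055 m and y of red3_mid in the frame of tub_red between -0.077 and 0.077 m and z of red3_mid in the frame of tub_red between 0.005 and 0.098 m and x of blue1_mid in the frame of tub_blue between -0.055 and 0.055 m and y of blue1_mid in the frame of tub_blue between -0.077 and 0.077 m and z of blue1_mid in the frame of tub_blue between 0.005 and 0.098 m and x of blue2_mid in the frame of tub_blue between -0.055 and 0.055 m and y of blue2_mid in the frame of tub_blue between -0.077 and 0.077 m and z of blue2_mid in the frame of tub_blue between 0.005 and 0.098 m and x of blue3_mid in the frame of tub_blue between -0.055 and 0.055 m and y of blue3_mid in the frame of tub_blue between -0.077 and 0.077 m and z of blue3_mid in the frame of tub_blue between 0.005 and 0.098 m and value of joint door above 0.5 rad), for 0.2 s.
4. the door is shut flush with the latch sprung up (value of joint door below 0.05 rad and value of joint hook below 0.06 rad), for 0.2 s.
5. the door is tugged against the caught latch (at least 6 N arriving at the hook for 0.4 s) (contact force between hook and cupboard above 6 N and value of joint door between 0.1 and 0.26 rad), for 0.4 s.
At the end, for the whole second after the job is handed in: door shut flush (tilt under 0.05 rad) and still, hook sprung up (under 0.06 rad), every bottle's centre inside the tub of its colour (all of step 4 and x of red1_mid in the frame of tub_red between -0.055 and 0.055 m and y of red1_mid in the frame of tub_red between -0.077 and 0.077 m and z of red1_mid in the frame of tub_red between 0.005 and 0.098 m and x of red2_mid in the frame of tub_red between -0.055 and 0.055 m and y of red2_mid in the frame of tub_red between -0.077 and 0.077 m and z of red2_mid in the frame of tub_red between 0.005 and 0.098 m and x of red3_mid in the frame of tub_red between -0.055 and 0.055 m and y of red3_mid in the frame of tub_red between -0.077 and 0.077 m and z of red3_mid in the frame of tub_red between 0.005 and 0.098 m and x of blue1_mid in the frame of tub_blue between -0.055 and 0.055 m and y of blue1_mid in the frame of tub_blue between -0.077 and 0.077 m and z of blue1_mid in the frame of tub_blue between 0.005 and 0.098 m and x of blue2_mid in the frame of tub_blue between -0.055 and 0.055 m and y of blue2_mid in the frame of tub_blue between -0.077 and 0.077 m and z of blue2_mid in the frame of tub_blue between 0.005 and 0.098 m and x of blue3_mid in the frame of tub_blue between -0.055 and 0.055 m and y of blue3_mid in the frame of tub_blue between -0.077 and 0.077 m and z of blue3_mid in the frame of tub_blue between 0.005 and 0.098 m and velocity of joint door below 0.05 rad/s); the robot touches nothing.
It fails at once if the moka pot was pushed or tipped (distance of moka_pot from where it was at the start of the episode above 0.03 m or angle between moka_pot's own z axis and vertical above 0.35 rad).
It fails at once if the sugar dispenser was pushed or tipped (distance of sugar_dispenser from where it was at the start of the episode above 0.03 m or angle between sugar_dispenser's own z axis and vertical above 0.35 rad).
It fails at once if the spoon rest was pushed or tipped (distance of spoon_rest from where it was at the start of the episode above 0.03 m or angle between spoon_rest's own z axis and vertical above 0.35 rad).
It fails at once if the latch was loaded beyond 40 N (contact force between hook and cupboard above 45 N).
Of red1, red2, red3, blue1, blue2, blue3 only 3 to 5 are there at a start; the rules pass over those that are not, and their reading is None.
At some moment in a run one of red1, red2, red3, blue1, blue2, blue3 may be knocked a few centimetres aside while the robot is not near it.
Once in a run the grip may slacken for a moment while it holds something.
It also fails if it takes over 210 s, if anything falls off the work surface, if the arm or the gripper's body presses on something with over 40 N, if the wrist force passes 120 N, or if a joint passes its speed limit or range.

## Working session

There is one attempt and no reset: what is moved stays moved. The work goes in short steps, Python scripts to look and compute and a tool call to move; the robot and the scene stay as the last step left them, time stands still between calls to the robot, and variables do not carry over. Pictures are saved under pics/ and viewed, and the job is handed in when it is done.

Besides the shell and the picture viewer there is one more tool, called after ">>>" as name(argument=value, ...), one argument or row to a line, values as JSON. move_arm: Moves the arm, as the interface text tells. Its arguments: {"type":"object","properties":{"moves":{"type":"array","items":{"type":"object","properties":{"delta_rot":{"type":"array","items":{"type":"number"}},"linear":{"type":"array","items":{"type":"number"}},"claw":{"type":"number"}}}},"force":{"type":"number"}},"required":["moves"]}

```bash
ls -la; mkdir -p pics
python3 - <<'E'
from plant import sense,capture,tip_extent
import cv2,numpy as np
print(tip_extent); s=sense(); print(s)
for n in ["scene","side","wrist"]:
    c=capture(n); cv2.imwrite(f"pics/a_{n}.png",c["pixels"][:,:,::-1]); print(n,c["K"].round(1).tolist(),c["T"].round(4).tolist())
    np.savez(f"a_{n}.npz",**c)
E
```

```text
total 12
drwxr-xr-x  3 agent agent 4096 Dec  7 15:38 .
drwxr-xr-x 23 root  root  4096 Dec  7 15:37 ..
drwxr-xr-x  2 agent agent 4096 Dec  7 15:38 pics
0.022
{'time_s': 0.0, 'joints': array([-1.33869747e+00,  9.18793921e-02,  1.23188951e+00,  1.38567437e-05,
        1.81980229e+00, -5.67334341e-02]), 'joint_velocities': array([-0.00126344,  0.00041091,  0.00014581, -0.00095887, -0.00085969,
       -0.00032749]), 'tau': array([ 5.14017484e-04, -4.58726478e+01, -4.18027139e+01, -6.80977109e-05,
        1.15117844e-02,  3.07242104e-06]), 'ee_pos': array([ 0.17082784, -0.5749178 ,  0.25213649]), 'ee_rot': array([-3.10693663e+00, -4.51842764e-01,  2.50981589e-04]), 'wrist_force': array([ 0.546388  ,  0.08134894, -0.16431207]), 'wrist_torque': array([ 0.02041818, -0.00478871,  0.02239528]), 'opening': 0.9971362305107092}
scene [[347.8, 0.0, 261.2], [0.0, 347.8, 188.4], [0.0, 0.0, 1.0]] [[-0.999, 0.0423, -0.0156, 0.5189], [0.0451, 0.9478, -0.3155, 0.2671], [0.0014, -0.3159, -0.9488, 1.1399], [0.0, 0.0, 0.0, 1.0]]
side [[357.9, 0.0, 256.6], [0.0, 357.9, 190.7], [0.0, 0.0, 1.0]] [[-0.8739, -0.2799, 0.3974, 0.0593], [-0.4861, 0.4964, -0.7193, 0.7146], [0.0041, -0.8218, -0.5698, 0.7772], [0.0, 0.0, 0.0, 1.0]]
wrist [[330.8, 0.0, 255.3], [0.0, 330.8, 191.4], [0.0, 0.0, 1.0]] [[0.284, -0.9138, -0.2905, 0.245], [-0.9588, -0.2711, -0.0844, -0.5528], [-0.0017, 0.3025, -0.9532, 0.3735], [0.0, 0.0, 0.0, 1.0]]
```

View pics/a_scene.png

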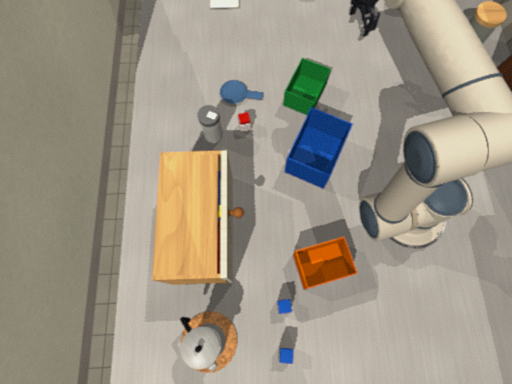

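View pics/a_side.png

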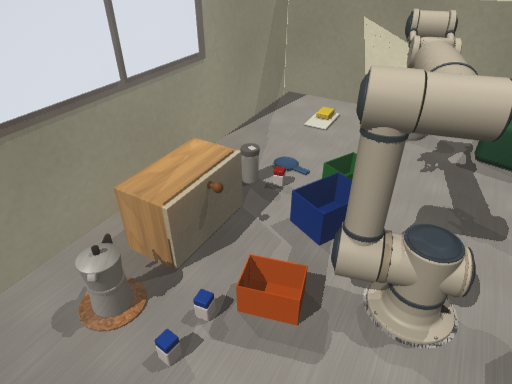

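View pics/a_wrist.png

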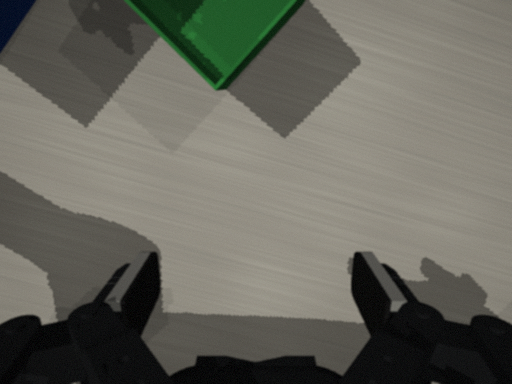

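The scene view shows the cupboard (155–230, 150–283) with its knob at (237,212), a red cap at (244,118), and blue caps at (285,306) and (287,356). The moka pot is at (203,345), the sugar dispenser at (210,122) and the spoon rest at (233,92). Candidates for tub_blue are the big blue tub on the worktop at (318,148), which is a decoy because it is larger and loose outside, and the smaller blue one behind the door, not visible yet. The green (307,86) and orange (325,262) tubs are look-alikes too. Next I'll measure.

```bash
cat > h.py <<'E'
import numpy as np,cv2
from plant import sense,capture
from scipy.spatial.transform import Rotation as R
def load(n): return dict(np.load(n))
def cloud(c):
    Z=c["range_z"]; K=c["K"]; v,u=np.mgrid[:384,:512]
    P=np.stack([(u-K[0,2])*Z/K[0,0],(v-K[1,2])*Z/K[1,1],Z],-1)
    W=P@c["T"][:3,:3].T+c["T"][:3,3]; W[Z<=0]=np.nan
    return W
def ray(c,u,v,z):
    d=c["T"][:3,:3]@np.array([(u-c["K"][0,2])/c["K"][0,0],(v-c["K"][1,2])/c["K"][1,1],1]); o=c["T"][:3,3]
    return o+d*(z-o[2])/d[2]
def proj(c,p):
    q=c["T"][:3,:3].T@(np.asarray(p)-c["T"][:3,3]); return c["K"][:2,:2]@(q[:2]/q[2])+c["K"][:2,2]
def blobs(c,kind,amin=15):
    h=cv2.cvtColor(c["pixels"],cv2.COLOR_RGB2HSV).astype(int)
    H,S,V=h[...,0],h[...,1],h[...,2]
    m={'red':((H<4)|(H>174))&(S>170)&(V>70),'blue':(H>108)&(H<128)&(S>170)&(V>50),'yellow':(H>22)&(H<34)&(S>150)&(V>90)}[kind]
    n,l,st,ce=cv2.connectedComponentsWithStats(m.astype(np.uint8))
    W=cloud(c); out=[]
    for i in range(1,n):
        if st[i,4]>=amin:
            p=W[l==i]; out.append((ce[i].round(1),st[i].tolist(),np.nanmedian(p,0).round(3),np.nanmin(p,0).round(3),np.nanmax(p,0).round(3)))
    return out
def shot(n,tag,crop=None,k=1):
    c=capture(n); im=c["pixels"][:,:,::-1]
    if crop: x0,y0,x1,y1=crop; im=im[y0:y1,x0:x1]
    im=cv2.resize(im,None,fx=k,fy=k,interpolation=cv2.INTER_CUBIC)
    cv2.imwrite(f"pics/{tag}.png",im); return c
E
python3 - <<'E'
from h import *
for n in ["scene","side"]:
    c=load(f"a_{n}.npz")
    for k in ["red","blue","yellow"]:
        for b in blobs(c,k,6): print(n,k,*b)
c=load("a_scene.npz"); W=cloud(c)
# top panel
m=np.abs(W[...,2]-0.225)<0.008
n,l,st,ce=cv2.connectedComponentsWithStats(m.astype(np.uint8)); i=1+np.argmax(st[1:,4]); print(st[i])
q=W[l==i][:,:2].astype(np.float32); r=cv2.minAreaRect(q); print(r,cv2.boxPoints(r),np.median(W[l==i][:,2]))
im=c["pixels"][:,:,::-1]
cv2.imwrite("pics/b1.png",cv2.resize(im[130:300,140:260],None,fx=3.4,fy=3.4,interpolation=cv2.INTER_CUBIC))
print(W[212,200:245].round(3).tolist())
E
```

```text
scene red [243.9 117.9] [239, 112, 11, 12, 97] [ 0.55  -0.351  0.067] [ 0.532 -0.376  0.055] [ 0.567 -0.333  0.071]
scene red [218. 253.] [218, 249, 1, 9, 9] [0.648 0.106 0.022] [0.648 0.093 0.017] [0.649 0.119 0.024]
scene blue [311.4 112. ] [309, 109, 5, 6, 19] [ 0.319 -0.343  0.103] [ 0.313 -0.346  0.087] [ 0.331 -0.328  0.125]
scene blue [323.3 128.4] [295, 109, 57, 35, 479] [ 0.272 -0.306  0.048] [ 0.196 -0.346 -0.003] [ 0.386 -0.223  0.128]
scene blue [309.7 118.5] [307, 116, 7, 7, 21] [ 0.319 -0.341  0.062] [ 0.308 -0.347  0.04 ] [ 0.34  -0.311  0.127]
scene blue [316.7 120.8] [315, 120, 5, 3, 6] [ 0.297 -0.333  0.06 ] [ 0.288 -0.337  0.051] [ 0.302 -0.328  0.069]
scene blue [313.4 125. ] [312, 123, 4, 4, 7] [ 0.302 -0.335  0.023] [ 0.297 -0.341  0.015] [ 0.306 -0.331  0.042]
scene blue [314.1 162.8] [286, 136, 60, 52, 714] [ 0.318 -0.185  0.009] [ 0.198 -0.3   -0.003] [ 0.415 -0.103  0.127]
scene blue [304.5 140. ] [303, 139, 5, 3, 8] [ 0.335 -0.289  0.002] [ 0.327 -0.294  0.   ] [ 0.341 -0.284  0.004]
scene blue [315.7 140.8] [315, 138, 3, 7, 9] [ 0.294 -0.284  0.003] [ 0.29
[... 1983 characters left out ...]
5, 0.025, 0.226], [0.632, 0.025, 0.225], [0.629, 0.025, 0.226], [0.627, 0.025, 0.224], [0.629, 0.014, 0.182], [0.623, 0.021, 0.21], [0.619, 0.025, 0.224], [0.616, 0.025, 0.223], [0.613, 0.026, 0.225], [0.61, 0.025, 0.224], [0.607, 0.027, 0.228], [0.605, 0.025, 0.223], [0.602, 0.026, 0.225], [0.601, 0.022, 0.209], [0.598, 0.022, 0.208], [0.596, 0.019, 0.198], [0.593, 0.021, 0.204], [0.59, 0.021, 0.204], [0.588, 0.019, 0.197], [0.585, 0.022, 0.205], [0.582, 0.022, 0.208], [0.579, 0.023, 0.209], [0.576, 0.023, 0.208], [0.573, 0.023, 0.208], [0.57, 0.024, 0.211], [0.568, 0.024, 0.211], [0.565, 0.024, 0.21], [0.562, 0.023, 0.208], [0.56, 0.023, 0.207], [0.557, 0.022, 0.202], [0.562, -0.031, 0.0]]
```

View pics/b1.png

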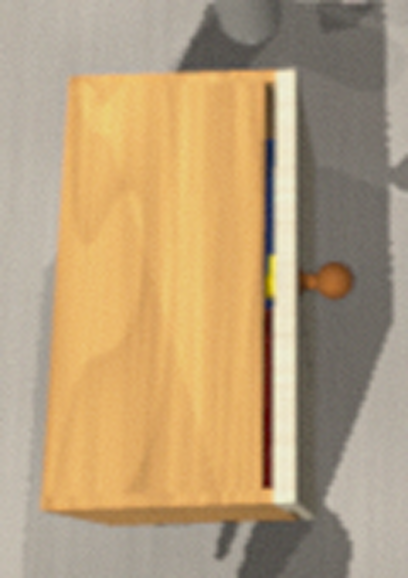

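>>> move_arm(
  moves=[
    {"linear":[0,0,-3],"delta_rot":[0,0,0.1],"claw":0},
    {"linear":[0,0,-3],"delta_rot":[0,0,0.1],"claw":0},
    {"linear":[0,0,-3],"delta_rot":[0,0,0.1],"claw":0},
    {"linear":[0,0,0],"delta_rot":[0,0,0],"claw":0},
  ],
  force=40,
)

```text
time_s: 0.48
ee_pos: [0.1705, -0.5736, 0.339]
ee_rot: [-3.127, 0.039, 0.006]
wrist_force: [0.2, -0.6, 1.5]
opening: 0.996
```

>>> move_arm(
  moves=[
    {"linear":[2.2,-3.3,0],"claw":0},
    {"linear":[2.2,-3.3,0],"claw":0},
    {"linear":[2.2,-3.3,0],"claw":0},
    {"linear":[2.2,-3.3,0],"claw":0},
    {"linear":[2.2,-3.3,0],"claw":0},
    {"linear":[2.2,-3.3,0],"claw":0},
    {"linear":[2.2,-3.3,0],"claw":0},
    {"linear":[2.2,-3.3,0],"claw":0},
    {"linear":[2.2,-3.3,0],"claw":0},
    {"linear":[2.2,-3.3,0],"claw":0},
    {"linear":[2.2,-3.3,0],"claw":0},
    {"linear":[2.2,-3.3,0],"claw":0},
  ],
)

```text
schema error: expected keys delta_rot, linear, claw
```

Run:
```python
from h import *
c=shot("wrist","c_wrist"); c2=shot("scene","c_scene")
np.savez("c_wrist.npz",**c); np.savez("c_scene.npz",**c2)
s=sense(); print(s["ee_pos"],s["ee_rot"],s["joints"].round(2))
for k in ["red","blue"]:
    for b in blobs(c2,k,30): print(k,*b)
```

```text
[ 0.17051608 -0.573427    0.33356655] [-3.12123344  0.03042494  0.00773081] [-1.34  0.14  1.04  0.    1.99  0.25]
red [243.8 117.9] [239, 112, 11, 12, 97] [ 0.55  -0.352  0.067] [ 0.532 -0.373  0.058] [ 0.567 -0.334  0.071]
blue [318.8 149.2] [286, 108, 66, 80, 983] [ 0.298 -0.231  0.03 ] [ 0.196 -0.349 -0.004] [ 0.414 -0.103  0.129]
blue [339.2 122.8] [334, 118, 12, 11, 50] [ 0.229 -0.299  0.101] [ 0.213 -0.31   0.073] [ 0.248 -0.289  0.126]
blue [325.4 134.2] [320, 126, 11, 15, 39] [ 0.258 -0.304  0.005] [ 0.242 -0.316 -0.   ] [ 0.278 -0.286  0.056]
blue [312.9 137.8] [304, 130, 18, 16, 77] [ 0.304 -0.296  0.003] [ 0.276 -0.327 -0.004] [ 0.338 -0.268  0.007]
blue [284.8 306.5] [279, 300, 12, 13, 71] [0.448 0.275 0.067] [0.433 0.259 0.062] [0.466 0.292 0.072]
blue [286.7 356.3] [280, 349, 13, 14, 83] [0.451 0.411 0.067] [0.436 0.39  0.062] [0.472 0.424 0.071]
```

View pics/c_wrist.png

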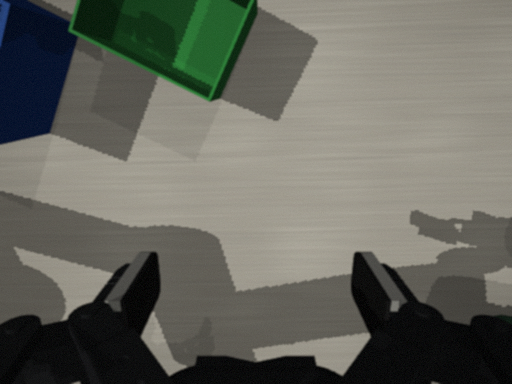

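View pics/c_scene.png

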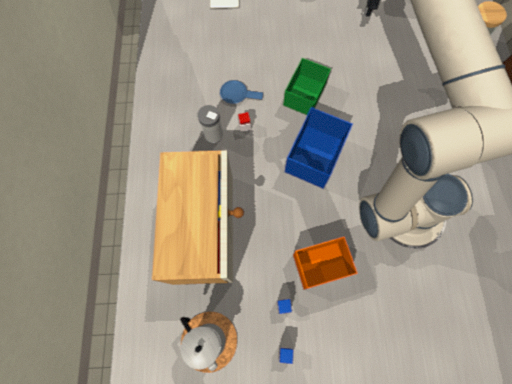

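The scene is unchanged: red cap at (244,118), blue caps at (285,306) and (287,356). The call was refused because every row needs all three keys, so I'll resend it with them.

>>> move_arm(
  moves=[
    {"linear":[2.2,-3.3,0],"delta_rot":[0,0,0],"claw":0},
    {"linear":[2.2,-3.3,0],"delta_rot":[0,0,0],"claw":0},
    {"linear":[2.2,-3.3,0],"delta_rot":[0,0,0],"claw":0},
    {"linear":[2.2,-3.3,0],"delta_rot":[0,0,0],"claw":0},
    {"linear":[2.2,-3.3,0],"delta_rot":[0,0,0],"claw":0},
    {"linear":[2.2,-3.3,0],"delta_rot":[0,0,0],"claw":0},
    {"linear":[2.2,-3.3,0],"delta_rot":[0,0,0],"claw":0},
    {"linear":[2.2,-3.3,0],"delta_rot":[0,0,0],"claw":0},
    {"linear":[2.2,-3.3,0],"delta_rot":[0,0,0],"claw":0},
    {"linear":[2.2,-3.3,0],"delta_rot":[0,0,0],"claw":0},
    {"linear":[2.2,-3.3,0],"delta_rot":[0,0,0],"claw":0},
    {"linear":[2.2,-3.3,0],"delta_rot":[0,0,0],"claw":0},
  ],
)

```text
time_s: 1.58
ee_pos: [0.4445, -0.1692, 0.3159]
ee_rot: [-3.092, 0.031, 0.041]
wrist_force: [0.9, 0.2, 0.3]
opening: 1.002
```

Run:
```python
from h import *
s=sense(); print(s["ee_pos"],s["ee_rot"],s["joints"].round(2))
c=shot("wrist","d_wrist")
```

```text
[ 0.44446751 -0.16916159  0.31586492] [-3.09202382  0.03124326  0.0414169 ] [-0.46 -0.18  1.39  0.04  1.98  1.15]
```

View pics/d_wrist.png

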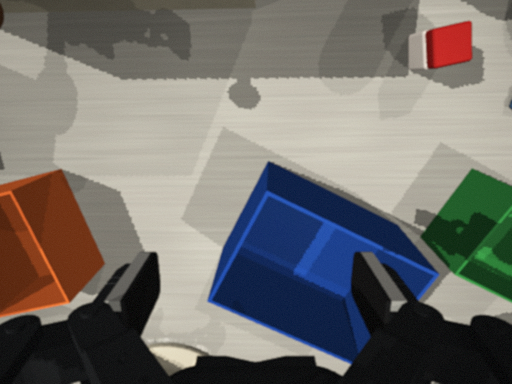

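```bash
cat >> h.py <<'E'
YAW=-0.0127
O=np.array([0.6175,0.018,0.0]) # cupboard origin
def tool(yaw=YAW,tilt=0.0):
    # tool x ~ world x yawed, z down; tilt>0 leans tool z toward +x (fingers tips forward)
    b=np.array([[np.cos(yaw),np.sin(yaw),0],[np.sin(yaw),-np.cos(yaw),0],[0,0,-1]]).astype(float)
    return R.from_matrix(b)*R.from_euler('y',tilt)
def delta(p,r=None):
    s=sense(); c=R.from_rotvec(s["ee_rot"]); r=r or tool()
    l=c.inv().apply(np.asarray(p)-s["ee_pos"])*100; w=(c.inv()*r).as_rotvec()
    print("t",round(s["time_s"],2),"pos",s["ee_pos"].round(4),"F",s["wrist_force"].round(1),"open",round(s["opening"],3))
    print("  linear cm",l.round(2),"rot",w.round(3),"after-rot linear",(r.inv().apply(np.asarray(p)-s["ee_pos"])*100).round(2))
def C(x,y,z): # cupboard->world
    return O+R.from_euler('z',YAW).apply([x,y,z])
E
python3 - <<'E'
from h import *
print(C(-.046,0,.197))
p=C(-.046,0,.30); delta(p)
E
```

```text
[0.57150371 0.01858418 0.197     ]
t 1.63 pos [ 0.4477 -0.1632  0.3154] F [ 0.4  4.4 -0.3] open 1.003
  linear cm [ 12.2  -18.24   2.2 ] rot [-0.054  0.026  0.   ] after-rot linear [ 12.15 -18.34   1.54]
```

>>> move_arm(
  moves=[
    {"linear":[2.0,-3.0,0.3],"delta_rot":[-0.054,0.026,0],"claw":0},
    {"linear":[2.0,-3.0,0.2],"delta_rot":[0,0,0],"claw":0},
    {"linear":[2.0,-3.0,0.2],"delta_rot":[0,0,0],"claw":0},
    {"linear":[2.0,-3.0,0.2],"delta_rot":[0,0,0],"claw":0},
    {"linear":[2.0,-3.0,0.2],"delta_rot":[0,0,0],"claw":0},
    {"linear":[1.0,-1.5,0],"delta_rot":[0,0,0],"claw":0},
    {"linear":[0,0,0],"delta_rot":[0,0,0],"claw":0},
  ],
)

```text
time_s: 2.22
ee_pos: [0.5599, 0.0055, 0.2907]
ee_rot: [3.14, -0.009, -0.025]
wrist_force: [-0.5, -0.7, 0.7]
opening: 1.0
```

Run:
```python
from h import *
delta(C(-.046,0,.30))
c=shot("wrist","e_wrist")
delta(C(-.046,0,.30))
```

```text
t 2.22 pos [0.5599 0.0055 0.2907] F [-0.5 -0.7  0.7] open 1.0
  linear cm [ 1.13 -1.32 -0.95] rot [0.001 0.016 0.007] after-rot linear [ 1.14 -1.33 -0.93]
t 2.27 pos [0.5592 0.0043 0.2903] F [-0.7 -0.3 -0.6] open 1.003
  linear cm [ 1.2  -1.43 -0.99] rot [0.002 0.017 0.006] after-rot linear [ 1.21 -1.44 -0.97]
```

View pics/e_wrist.png

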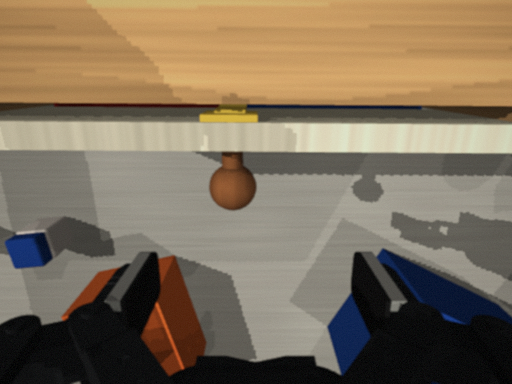

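Run:
```python
from h import *
c=capture("wrist")
print("knob",ray(c,233,186,.197), "expect",C(-.046,0,.197))
im=c["pixels"]; g=im.astype(int).sum(2)
W=cloud(c)
for u in (60,150,330,420,490):
    col=W[:,u]; 
    top=np.where(np.abs(col[:,2]-.225)<.004)[0]; r=top[top>108]
    print(u,r.min(),r.max(),ray(c,u,r.min()-.5,.225).round(4),ray(c,u,r.max()+.5,.225).round(4))
m=(im[...,0]>150)&(im[...,1]>120)&(im[...,2]<80)&(np.arange(384)[:,None]<130)&(np.arange(384)[:,None]>95)&(np.abs(np.arange(512)-230)<50)
v,u=np.where(m); print("yellow",u.min(),u.max(),v.min(),v.max(),ray(c,u.min(),115,.21),ray(c,u.max(),115,.21))
w=W[160:212,205:260].reshape(-1,3); w=w[(w[:,2]>.15)]
bx=w[np.abs(w[:,1]-.019)<.03]
print(np.percentile(bx,[2,50,98],axis=0).round(4))
```

```text
knob [0.57093541 0.01948072 0.197     ] expect [0.57150371 0.01858418 0.197     ]
60 119 148 [0.6194 0.1114 0.225 ] [0.6028 0.1146 0.225 ]
150 120 149 [0.6185 0.062  0.225 ] [0.6019 0.0638 0.225 ]
330 122 150 [ 0.6167 -0.0371  0.225 ] [ 0.6005 -0.0381  0.225 ]
420 122 150 [ 0.6164 -0.0867  0.225 ] [ 0.6002 -0.0892  0.225 ]
490 122 151 [ 0.6161 -0.1254  0.225 ] [ 0.5993 -0.1291  0.225 ]
yellow 182 273 96 120 [0.61939753 0.04749163 0.21      ] [ 0.61901048 -0.00639435  0.21      ]
[[0.5604 0.0066 0.1991]
 [0.5759 0.0199 0.2088]
 [0.5896 0.0342 0.2137]]
```

>>> move_arm(
  moves=[
    {"linear":[1.2,-1.5,0],"delta_rot":[0,0.017,0.006],"claw":0},
    {"linear":[0.1,0,2.0],"delta_rot":[0,0,0],"claw":0},
    {"linear":[0,0,2.5],"delta_rot":[0,0,0],"claw":0},
    {"linear":[0,0,2.0],"delta_rot":[0,0,0],"claw":0},
    {"linear":[0,0,0.5],"delta_rot":[0,0,0],"claw":0},
    {"linear":[0,0,0],"delta_rot":[0,0,0],"claw":0},
  ],
)

```text
time_s: 2.82
ee_pos: [0.5694, 0.0092, 0.2189]
ee_rot: [3.136, -0.033, 0.004]
wrist_force: [-0.1, -0.8, -0.0]
opening: 0.998
```

Run:
```python
from h import *
delta(C(-.046,0.0005,.202))
```

```text
t 2.82 pos [0.5694 0.0092 0.2189] F [-0.1 -0.8 -0. ] open 0.998
  linear cm [ 0.19 -1.    1.68] rot [ 0.006 -0.002 -0.008] after-rot linear [ 0.2  -0.99  1.69]
```

>>> move_arm(
  moves=[
    {"linear":[0.2,-1.2,0.4],"delta_rot":[0.006,-0.002,-0.008],"claw":0},
    {"linear":[0.1,-0.4,1.0],"delta_rot":[0,0,0],"claw":0},
    {"linear":[0,0,0.4],"delta_rot":[0,0,0],"claw":0},
    {"linear":[0,0,0],"delta_rot":[0,0,0],"claw":0},
  ],
)

```text
time_s: 3.15
ee_pos: [0.5732, 0.0242, 0.2029]
ee_rot: [-3.141, 0.024, -0.007]
wrist_force: [-0.4, -0.7, -0.1]
opening: 1.002
```

Run:
```python
from h import *
delta(C(-.046,0.0005,.202)); c=shot("wrist","f_wrist")
```

```text
t 3.15 pos [0.5732 0.0242 0.2029] F [-0.4 -0.7 -0.1] open 1.002
  linear cm [-0.16  0.52  0.09] rot [-0.001 -0.005 -0.002] after-rot linear [-0.16  0.52  0.09]
```

View pics/f_wrist.png

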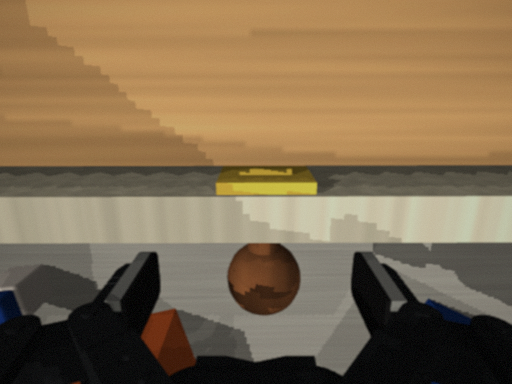

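The knob at (264,279) sits between the open jaws, which are centred near column 256. I'll centre a little and close.

>>> move_arm(
  moves=[
    {"linear":[-0.2,0.5,0.1],"delta_rot":[0,0,0],"claw":0},
    {"linear":[0,0,0],"delta_rot":[0,0,0],"claw":120},
    {"linear":[0,0,0],"delta_rot":[0,0,0],"claw":200},
    {"linear":[0,0,0],"delta_rot":[0,0,0],"claw":255},
    {"linear":[0,0,0],"delta_rot":[0,0,0],"claw":255},
    {"linear":[0,0,0],"delta_rot":[0,0,0],"claw":255},
    {"linear":[0,0,0],"delta_rot":[0,0,0],"claw":255},
  ],
  force=50,
)

```text
time_s: 3.78
ee_pos: [0.5717, 0.0208, 0.2052]
ee_rot: [-3.137, 0.02, -0.014]
wrist_force: [1.2, -5.0, -2.8]
opening: 0.342
```

Run:
```python
from h import *
delta(C(-.046,0.0005,.202)); c=shot("wrist","g_wrist")
```

```text
t 3.78 pos [0.5717 0.0208 0.2052] F [ 1.2 -5.  -2.8] open 0.342
  linear cm [-0.02  0.17  0.32] rot [-0.004 -0.009  0.   ] after-rot linear [-0.02  0.17  0.32]
```

View pics/g_wrist.png

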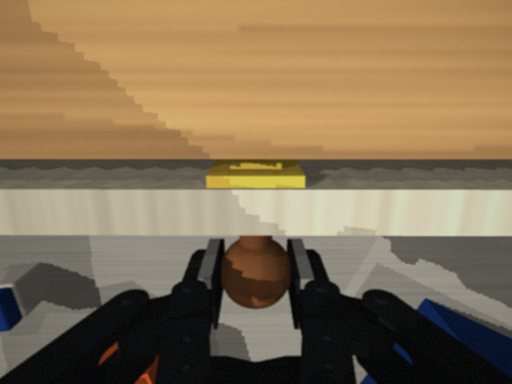

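>>> move_arm(
  moves=[
    {"linear":[-0.6,0,0.15],"delta_rot":[0,0,0],"claw":255},
    {"linear":[-0.6,0,0.15],"delta_rot":[0,0,0],"claw":255},
    {"linear":[-0.6,0,0.2],"delta_rot":[0,0,0],"claw":255},
    {"linear":[-0.6,0,0.2],"delta_rot":[0,0,0],"claw":255},
  ],
)

```text
time_s: 4.17
ee_pos: [0.549, 0.021, 0.1983]
ee_rot: [-3.137, 0.02, -0.026]
wrist_force: [2.4, 0.5, 1.5]
opening: 0.343
```

Run:
```python
from h import *
delta(C(-.046,0.0005,.202))
```

```text
t 4.17 pos [0.549  0.021  0.1983] F [2.4 0.5 1.5] open 0.343
  linear cm [ 2.26  0.16 -0.34] rot [-0.005 -0.016  0.   ] after-rot linear [ 2.26  0.16 -0.37]
```

>>> move_arm(
  moves=[
    {"linear":[-0.5,0,0.2],"delta_rot":[0,0,0],"claw":255},
    {"linear":[-0.4,0,0.2],"delta_rot":[0,0,0],"claw":255},
    {"linear":[-0.3,0,0.15],"delta_rot":[0,0,0],"claw":255},
  ],
)

```text
time_s: 4.42
ee_pos: [0.5353, 0.0212, 0.1932]
ee_rot: [-3.137, 0.018, -0.03]
wrist_force: [-1.4, 0.4, 6.8]
opening: 0.348
```

Run:
```python
from h import *
delta(C(-.046,0.0005,.202)); c=shot("wrist","h_wrist")
```

```text
t 4.42 pos [0.5353 0.0212 0.1932] F [-1.4  0.4  6.8] open 0.348
  linear cm [ 3.64  0.16 -0.81] rot [-0.004 -0.019  0.001] after-rot linear [ 3.62  0.16 -0.88]
```

View pics/h_wrist.png

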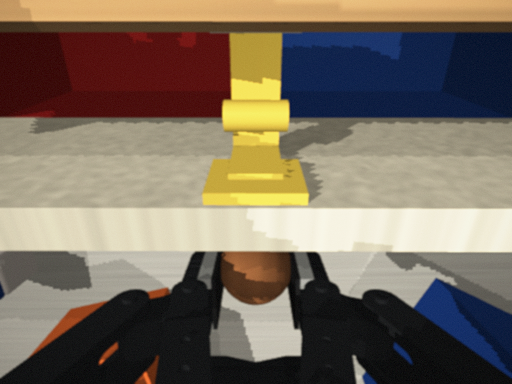

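>>> move_arm(
  moves=[
    {"linear":[-0.3,0,0.12],"delta_rot":[0,0,0],"claw":255},
    {"linear":[-0.2,0,0.08],"delta_rot":[0,0,0],"claw":255},
  ],
)

```text
time_s: 4.63
ee_pos: [0.5295, 0.0212, 0.1915]
ee_rot: [-3.138, 0.015, -0.031]
wrist_force: [6.5, -0.9, 4.3]
opening: 0.342
```

Run:
```python
from h import *
delta(C(-.046,0.0005,.202)); c=capture("wrist"); W=cloud(c); np.savez("i.npz",**c)
# door top edge & ridge
for u in (60,150,380,450):
    col=W[:,u]; k=np.where((np.abs(col[:,2]-.222)<.006)&(col[:,0]<.605))[0]
    if len(k): print(u,col[k].min(0).round(4),col[k].max(0).round(4))
h=cv2.cvtColor(c["pixels"],cv2.COLOR_RGB2HSV); m=(h[...,0]>22)&(h[...,0]<34)&(h[...,1]>150)
for r in range(90,140,4): 
    k=np.where(m[r])[0]; print(r,len(k),k.min(),k.max(),W[r,255].round(4)) if len(k) else 0
```

```text
t 4.63 pos [0.5295 0.0212 0.1915] F [ 6.5 -0.9  4.3] open 0.342
  linear cm [ 4.22  0.17 -0.97] rot [-0.004 -0.02   0.003] after-rot linear [ 4.2   0.16 -1.05]
60 [0.5592 0.0784 0.2163] [0.5762 0.0837 0.2219]
150 [0.5177 0.0521 0.216 ] [0.5758 0.0576 0.227 ]
380 [ 0.5202 -0.0206  0.2166] [ 0.5747 -0.0158  0.228 ]
450 [ 0.5576 -0.0413  0.2165] [ 0.5745 -0.0361  0.222 ]
90 49 232 280 [0.6057 0.0209 0.1882]
94 65 224 288 [0.6043 0.0209 0.1903]
98 67 223 289 [0.603  0.0209 0.1914]
102 67 223 289 [0.6016 0.0209 0.1923]
106 68 222 289 [0.6003 0.0209 0.1929]
110 68 222 289 [0.5988 0.0209 0.1919]
114 66 223 288 [0.5973 0.0209 0.1906]
118 65 224 288 [0.596  0.021  0.1914]
122 49 225 287 [0.5944 0.021  0.1891]
126 46 233 278 [0.5925 0.021  0.1849]
130 45 234 278 [0.591  0.021  0.1848]
134 45 234 278 [0.5893 0.0211 0.1831]
138 45 234 278 [0.5878 0.0211 0.1838]
```

>>> move_arm(
  moves=[
    {"linear":[0.1,0,0],"delta_rot":[0,0,0],"claw":100},
    {"linear":[0,0,0],"delta_rot":[0,0,0],"claw":0},
    {"linear":[0,0,0],"delta_rot":[0,0,0],"claw":0},
    {"linear":[0,0,0],"delta_rot":[0,0,0],"claw":0},
    {"linear":[0,0,-2],"delta_rot":[0,0,0],"claw":0},
    {"linear":[0,0,-3],"delta_rot":[0,0,0],"claw":0},
    {"linear":[0,0,-3],"delta_rot":[0,0,0],"claw":0},
    {"linear":[0,0,-2],"delta_rot":[0,0,0],"claw":150},
    {"linear":[0,0,-1],"delta_rot":[0,0,0],"claw":255},
    {"linear":[0,0,0],"delta_rot":[0,0,0],"claw":255},
    {"linear":[0,0,0],"delta_rot":[0,0,0],"claw":255},
    {"linear":[0,0,0],"delta_rot":[0,0,0],"claw":255},
  ],
)

```text
time_s: 5.68
ee_pos: [0.5255, 0.02, 0.2975]
ee_rot: [-3.138, 0.025, 0.004]
wrist_force: [-0.5, -0.5, -0.9]
opening: 0.296
```

Run:
```python
from h import *
delta((.600,.0209,.27)); c=shot("wrist","j_wrist")
```

```text
t 5.68 pos [0.5255 0.02   0.2975] F [-0.5 -0.5 -0.9] open 0.296
  linear cm [ 7.46 -0.2   2.73] rot [-0.004  0.003 -0.003] after-rot linear [ 7.45 -0.18  2.75]
```

View pics/j_wrist.png

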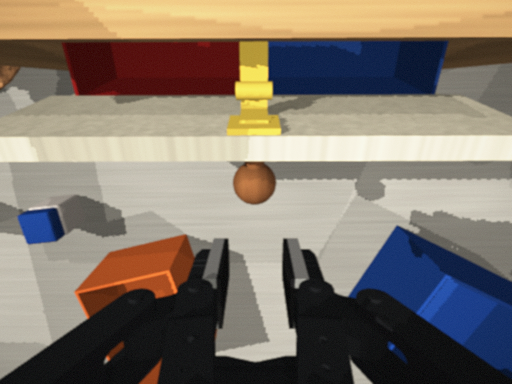

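The door stays ajar with the ridge at (254,90). The red tub is on the left (150,68) and the blue one on the right (355,68). I'll move over the ridge with the jaws shut.

>>> move_arm(
  moves=[
    {"linear":[2.5,0,0],"delta_rot":[0,0,0],"claw":255},
    {"linear":[2.5,0,0],"delta_rot":[0,0,0],"claw":255},
    {"linear":[2.0,-0.1,0],"delta_rot":[0,0,0],"claw":255},
    {"linear":[0.5,0,0.5],"delta_rot":[0,0,0],"claw":255},
    {"linear":[0,0,1],"delta_rot":[0,0,0],"claw":255},
    {"linear":[0,0,0.5],"delta_rot":[0,0,0],"claw":255},
    {"linear":[0,0,0],"delta_rot":[0,0,0],"claw":255},
  ],
)

```text
time_s: 6.32
ee_pos: [0.599, 0.02, 0.2647]
ee_rot: [-3.137, 0.026, 0.031]
wrist_force: [-0.1, -0.7, 0.8]
opening: 0.004
```

Run:
```python
from h import *
delta((.600,.0209,.225)); c=shot("wrist","k_wrist"); shot("side","k_side",(100,100,280,270),4)
delta((.600,.0209,.225));
```

```text
t 6.32 pos [0.599  0.02   0.2647] F [-0.1 -0.7  0.8] open 0.004
  linear cm [ 0.17 -0.08  3.97] rot [-0.004  0.02  -0.004] after-rot linear [ 0.1  -0.09  3.97]
t 6.42 pos [0.5991 0.02   0.2662] F [ 0.3 -0.2  0.1] open 0.002
  linear cm [ 0.16 -0.08  4.11] rot [-0.004  0.018 -0.004] after-rot linear [ 0.09 -0.09  4.12]
```

View pics/k_wrist.png

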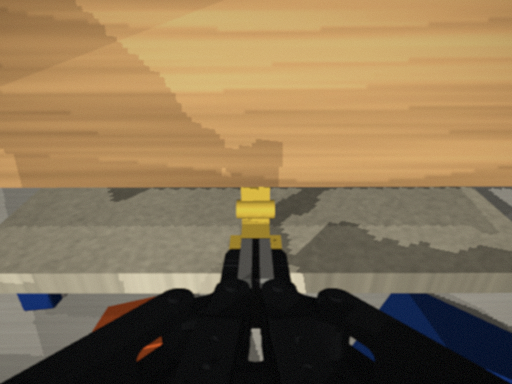

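View pics/k_side.png

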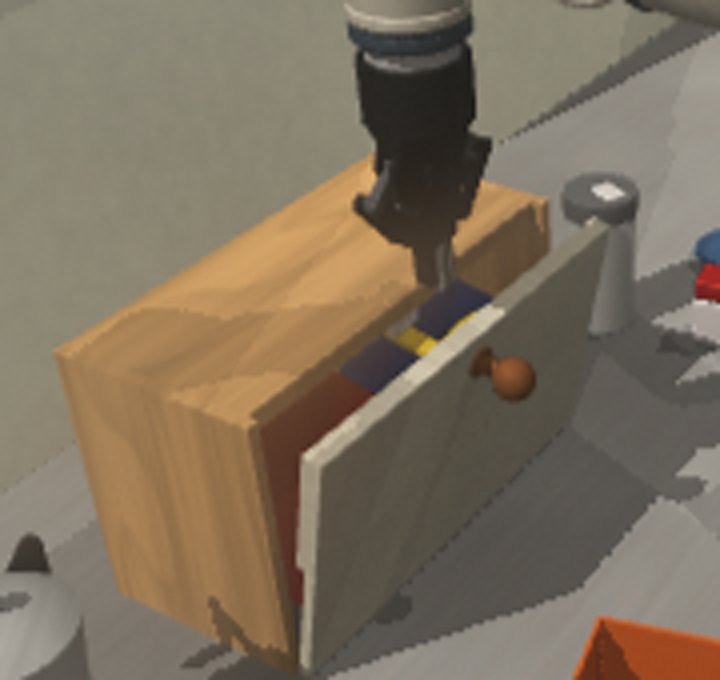

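The closed fingers stand above the gap. The ridge is at (255,210) in the wrist view and the door is ajar. I'll re-measure the ridge and door before pressing.

Run:
```python
from h import *
c=capture("wrist"); W=cloud(c)
for u in (60,150,400,450):
    print(u, [ (v,W[v,u].round(3).tolist()) for v in (262,268,274,280,286)])
for r in range(196,226,3): print(r,W[r,250].round(4))
print(W[186:192,150].round(3).tolist())
```

```text
60 [(262, [0.579, 0.136, 0.214]), (268, [0.577, 0.135, 0.218]), (274, [0.574, 0.134, 0.22]), (280, [0.571, 0.134, 0.221]), (286, [0.565, 0.136, 0.219])]
150 [(262, [0.577, 0.084, 0.212]), (268, [0.576, 0.082, 0.219]), (274, [0.574, 0.082, 0.221]), (280, [0.569, 0.083, 0.22]), (286, [0.564, 0.083, 0.219])]
400 [(262, [0.575, -0.065, 0.214]), (268, [0.574, -0.062, 0.219]), (274, [0.571, -0.063, 0.22]), (280, [0.566, -0.063, 0.219]), (286, [0.562, -0.064, 0.219])]
450 [(262, [0.575, -0.094, 0.214]), (268, [0.574, -0.092, 0.219]), (274, [0.572, -0.09, 0.222]), (280, [0.567, -0.092, 0.22]), (286, [0.562, -0.093, 0.22])]
196 [0.6085 0.0238 0.1872]
199 [0.6064 0.0238 0.1869]
202 [0.6055 0.0238 0.1899]
205 [0.6038 0.0238 0.1907]
208 [0.6021 0.0239 0.1916]
211 [0.6005 0.0239 0.1928]
214 [0.5988 0.0239 0.1936]
217 [0.5958 0.024  0.1912]
220 [0.5906 0.0243 0.1842]
223 [0.5879 0.0243 0.183 ]
[[0.628, 0.074, 0.225], [0.596, 0.109, 0.124], [0.595, 0.108, 0.126], [0.595, 0.107, 0.128], [0.595, 0.107, 0.129], [0.594, 0.107, 0.131]]
```

>>> move_arm(
  moves=[
    {"linear":[0,0,1.0],"delta_rot":[0,0.018,0],"claw":255},
    {"linear":[0,0,1.2],"delta_rot":[0,0,0],"claw":255},
    {"linear":[0,0,1.0],"delta_rot":[0,0,0],"claw":255},
    {"linear":[0,0,0.5],"delta_rot":[0,0,0],"claw":255},
    {"linear":[0,0,0.3],"delta_rot":[0,0,0],"claw":255},
  ],
)

```text
time_s: 6.88
ee_pos: [0.5986, 0.0202, 0.2299]
ee_rot: [-3.138, 0.026, -0.016]
wrist_force: [-0.1, -0.9, -0.1]
opening: 0.004
```

Run:
```python
from h import *
delta((.599,.0209,.207)); c=shot("side","l_side",(150,100,270,200),6)
```

```text
t 6.88 pos [0.5986 0.0202 0.2299] F [-0.1 -0.9 -0.1] open 0.004
  linear cm [ 0.01 -0.07  2.29] rot [-0.004 -0.01  -0.004] after-rot linear [ 0.03 -0.07  2.29]
```

View pics/l_side.png

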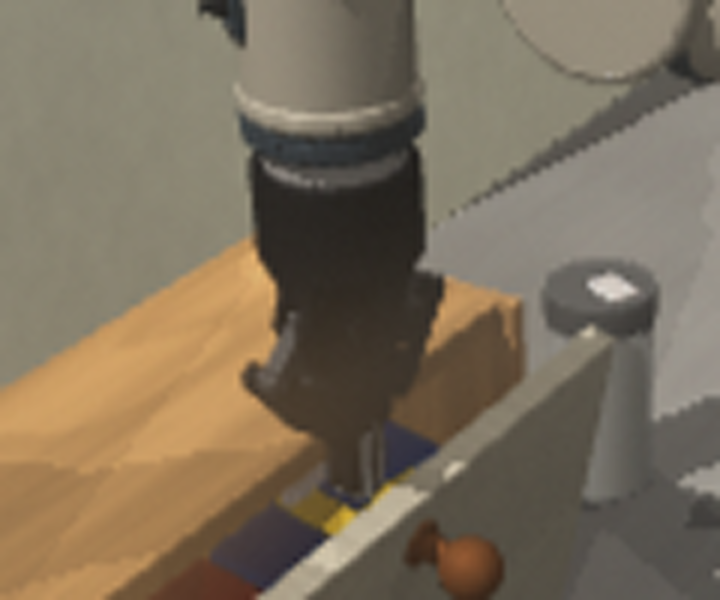

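The fingers are entering the gap just above the yellow ridge, crop (350,500). I'll keep going down in small steps.

>>> move_arm(
  moves=[
    {"linear":[0,-0.1,0.6],"delta_rot":[0,0,0],"claw":255},
    {"linear":[0,0,0.5],"delta_rot":[0,0,0],"claw":255},
    {"linear":[0,0,0.4],"delta_rot":[0,0,0],"claw":255},
    {"linear":[0,0,0.4],"delta_rot":[0,0,0],"claw":255},
  ],
)

```text
time_s: 7.27
ee_pos: [0.5992, 0.0213, 0.2105]
ee_rot: [-3.138, 0.026, -0.017]
wrist_force: [-1.8, -0.8, 9.0]
opening: -0.003
```

Run:
```python
from h import *
delta((.599,.0209,.207))
```

```text
t 7.27 pos [0.5992 0.0213 0.2105] F [-1.8 -0.8  9. ] open -0.003
  linear cm [-0.03  0.04  0.35] rot [-0.004 -0.011 -0.004] after-rot linear [-0.02  0.04  0.35]
```

>>> move_arm(
  moves=[
    {"linear":[0,0,0.5],"delta_rot":[0,0,0],"claw":255},
    {"linear":[0,0,0.5],"delta_rot":[0,0,0],"claw":255},
  ],
)

```text
time_s: 7.43
ee_pos: [0.6012, 0.0213, 0.2083]
ee_rot: [-3.138, 0.026, -0.036]
wrist_force: [-2.8, 0.6, 25.2]
opening: -0.002
```

Run:
```python
from h import *
delta((.599,.0209,.207)); c=capture("wrist"); W=cloud(c)
for u in (60,150,400,450):
    col=W[:,u]; k=np.where((col[:,2]>.215)&(col[:,0]<.605)&(col[:,2]<.224))[0]; print(u,col[k].max(0).round(4))
delta((.599,.0209,.207))
```

```text
t 7.43 pos [0.6012 0.0213 0.2083] F [-2.8  0.6 25.2] open -0.002
  linear cm [-0.23  0.04  0.12] rot [-0.003 -0.023 -0.004] after-rot linear [-0.22  0.04  0.13]
60 [0.5884 0.1025 0.2238]
150 [0.5815 0.0643 0.223 ]
400 [ 0.5862 -0.0376  0.2154]
450 [ 0.5863 -0.0536  0.2236]
t 7.48 pos [0.6015 0.0213 0.2086] F [ 0.3  0.5 15.8] open -0.003
  linear cm [-0.25  0.04  0.15] rot [-0.003 -0.024 -0.004] after-rot linear [-0.25  0.04  0.16]
```

>>> move_arm(
  moves=[
    {"linear":[-0.6,0,0.4],"delta_rot":[0,0.01,0],"claw":255},
    {"linear":[-0.6,0,0.4],"delta_rot":[0,0.01,0],"claw":255},
    {"linear":[-0.6,0,0.4],"delta_rot":[0,0,0],"claw":255},
  ],
)

```text
time_s: 7.73
ee_pos: [0.5893, 0.0214, 0.2077]
ee_rot: [-3.137, 0.026, -0.11]
wrist_force: [1.0, 0.1, 8.3]
opening: -0.003
```

Run:
```python
from h import *
delta((.599,.0209,.207)); c=shot("wrist","m_wrist"); W=cloud(c)
delta((.599,.0209,.207))
```

```text
t 7.73 pos [0.5893 0.0214 0.2077] F [1.  0.1 8.3] open -0.003
  linear cm [0.96 0.04 0.14] rot [-0.003 -0.07  -0.004] after-rot linear [0.97 0.04 0.07]
t 7.78 pos [0.5886 0.0215 0.2077] F [ 0.7 -0.4  9.7] open -0.004
  linear cm [1.04 0.04 0.15] rot [-0.003 -0.069 -0.004] after-rot linear [1.04 0.04 0.07]
```

View pics/m_wrist.png

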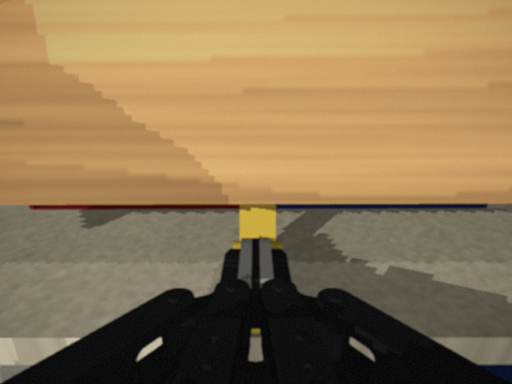

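Run:
```python
from h import *
c=capture("wrist"); W=cloud(c)
for u in (20,100): print(u, [ (v,W[v,u].round(3).tolist()) for v in range(320,375,6)])
```

```text
20 [(320, [0.573, 0.122, 0.211]), (326, [0.573, 0.119, 0.215]), (332, [0.572, 0.118, 0.217]), (338, [0.571, 0.116, 0.22]), (344, [0.568, 0.116, 0.22]), (350, [0.564, 0.118, 0.219]), (356, [0.561, 0.119, 0.218]), (362, [0.558, 0.12, 0.218]), (368, [0.365, 0.307, 0.001]), (374, [0.597, 0.078, 0.268])]
100 [(320, [0.573, 0.087, 0.212]), (326, [0.572, 0.086, 0.214]), (332, [0.598, 0.065, 0.254]), (338, [0.598, 0.064, 0.255]), (344, [0.598, 0.063, 0.259]), (350, [0.597, 0.062, 0.26]), (356, [0.598, 0.061, 0.263]), (362, [0.598, 0.06, 0.264]), (368, [0.595, 0.061, 0.263]), (374, [0.593, 0.061, 0.263])]
```

>>> move_arm(
  moves=[
    {"linear":[-0.6,0,0.5],"delta_rot":[0,-0.02,0],"claw":255},
    {"linear":[-0.6,0,0.5],"delta_rot":[0,-0.02,0],"claw":255},
    {"linear":[-0.6,0,0.5],"delta_rot":[0,-0.02,0],"claw":255},
  ],
)

```text
time_s: 8.08
ee_pos: [0.5753, 0.0216, 0.2039]
ee_rot: [-3.138, 0.026, -0.048]
wrist_force: [-0.4, -0.1, 14.3]
opening: 0.002
```

Run:
```python
from h import *
delta((.5728,.0209,.205)); c=shot("wrist","n_wrist"); W=cloud(c)
for u in (20,): print(u, [ (v,W[v,u].round(3).tolist()) for v in range(320,375,4)])
delta((.5728,.0209,.205)); c=shot("side","n_side",(150,100,270,200),6)
```

```text
t 8.08 pos [0.5753 0.0216 0.2039] F [-0.4 -0.1 14.3] open 0.002
  linear cm [-0.24  0.08 -0.11] rot [-0.003 -0.031 -0.004] after-rot linear [-0.25  0.08 -0.11]
20 [(320, [0.559, 0.123, 0.207]), (324, [0.558, 0.122, 0.208]), (328, [0.559, 0.119, 0.212]), (332, [0.557, 0.12, 0.212]), (336, [0.556, 0.119, 0.213]), (340, [0.557, 0.117, 0.216]), (344, [0.555, 0.117, 0.216]), (348, [0.551, 0.12, 0.214]), (352, [0.549, 0.12, 0.214]), (356, [0.546, 0.121, 0.213]), (360, [0.543, 0.122, 0.212]), (364, [0.343, 0.312, 0.0]), (368, [0.339, 0.312, 0.001]), (372, [0.586, 0.078, 0.263])]
t 8.13 pos [0.5746 0.0216 0.2038] F [-3.3 -0.6 15.3] open -0.001
  linear cm [-0.17  0.07 -0.13] rot [-0.003 -0.029 -0.004] after-rot linear [-0.18  0.07 -0.12]
```

View pics/n_side.png

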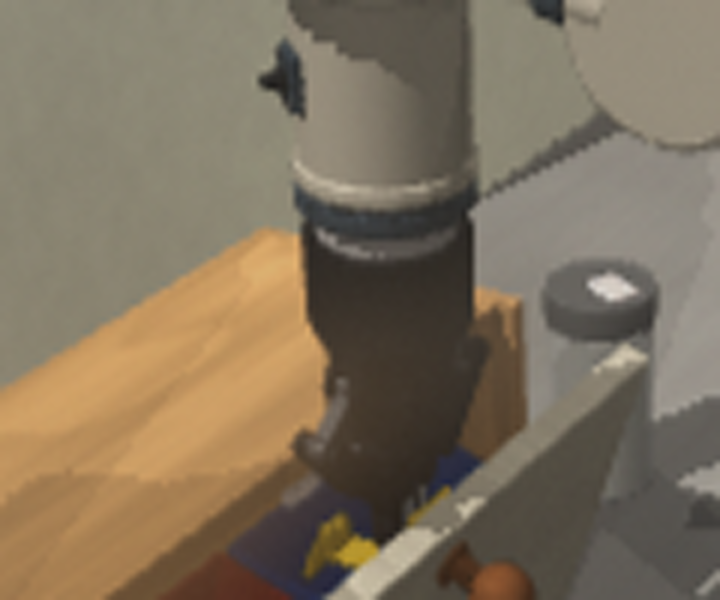

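The door is at about 0.29 rad and the barb, crop (330,540), is coming out from under the strike. I'll keep pressing and pushing.

>>> move_arm(
  moves=[
    {"linear":[-0.7,0,0.5],"delta_rot":[0,-0.015,0],"claw":255},
    {"linear":[-0.7,0,0.5],"delta_rot":[0,-0.015,0],"claw":255},
    {"linear":[-0.7,0,0.5],"delta_rot":[0,0,0],"claw":255},
    {"linear":[-0.7,0,0.4],"delta_rot":[0,0,0],"claw":255},
    {"linear":[-0.7,0,0.3],"delta_rot":[0,0,0],"claw":255},
  ],
)

```text
time_s: 8.6
ee_pos: [0.5444, 0.022, 0.196]
ee_rot: [-3.139, 0.026, -0.038]
wrist_force: [-0.1, -0.9, 5.3]
opening: 0.001
```

Run:
```python
from h import *
delta((.55,.0209,.22)); c=shot("wrist","o_wrist"); W=cloud(c)
for u in (20,): print(u, [ (v,W[v,u].round(3).tolist()) for v in range(320,375,6)])
delta((.55,.0209,.22)); c=shot("side","o_side",(150,100,270,200),6)
```

```text
t 8.6 pos [0.5444 0.022  0.196 ] F [-0.1 -0.9  5.3] open 0.001
  linear cm [ 0.62  0.1  -2.39] rot [-0.003 -0.024 -0.004] after-rot linear [ 0.56  0.11 -2.4 ]
20 [(320, [0.521, 0.131, 0.189]), (326, [0.52, 0.13, 0.192]), (332, [0.519, 0.128, 0.194]), (338, [0.518, 0.127, 0.197]), (344, [0.516, 0.126, 0.199]), (350, [0.511, 0.129, 0.197]), (356, [0.504, 0.132, 0.193]), (362, [0.322, 0.304, 0.001]), (368, [0.312, 0.307, 0.0]), (374, [0.556, 0.078, 0.255])]
t 8.65 pos [0.5433 0.0221 0.1958] F [-3.2  0.7  6.4] open 0.004
  linear cm [ 0.72  0.1  -2.4 ] rot [-0.003 -0.023 -0.004] after-rot linear [ 0.67  0.11 -2.42]
```

View pics/o_side.png

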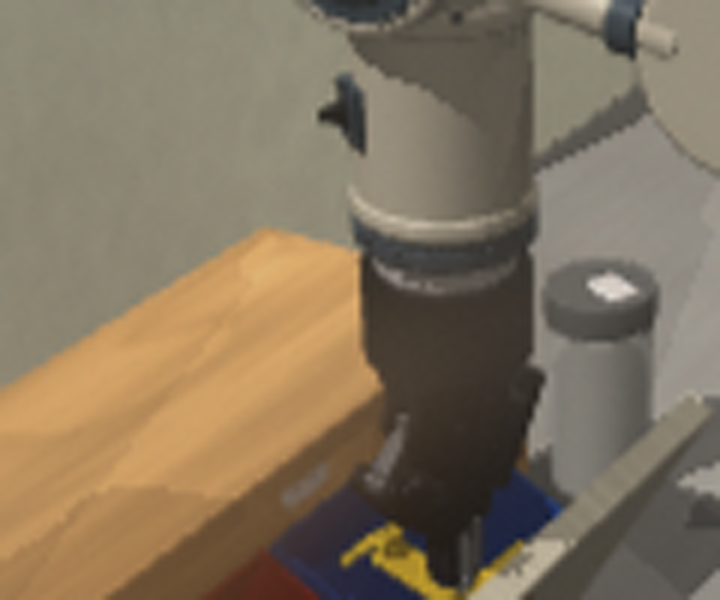

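The barb is out: the door is at about 0.5 rad and sinking. I'll keep pushing it to its stop.

>>> move_arm(
  moves=[
    {"linear":[-0.9,0,0.1],"delta_rot":[0,0,0],"claw":255},
    {"linear":[-0.9,0,0.2],"delta_rot":[0,0,0],"claw":255},
    {"linear":[-0.9,0,0.3],"delta_rot":[0,0,0],"claw":255},
    {"linear":[-0.9,0,0.3],"delta_rot":[0,0,0],"claw":255},
    {"linear":[-0.6,0,0.2],"delta_rot":[0,0,0],"claw":255},
    {"linear":[-0.3,0,0],"delta_rot":[0,0,0],"claw":255},
  ],
)

```text
time_s: 9.2
ee_pos: [0.4977, 0.0228, 0.1837]
ee_rot: [-3.139, 0.026, -0.044]
wrist_force: [13.4, 0.1, 0.3]
opening: 0.006
```

Run:
```python
from h import *
delta((.505,.0209,.3)); c=shot("wrist","p_wrist"); W=cloud(c)
for u in (20,): print(u, [ (v,W[v,u].round(3).tolist()) for v in range(308,375,6)])
c=shot("side","p_side")
```

```text
t 9.2 pos [0.4977 0.0228 0.1837] F [13.4  0.1  0.3] open 0.006
  linear cm [  1.06   0.15 -11.61] rot [-0.003 -0.028 -0.004] after-rot linear [  0.73   0.18 -11.63]
20 [(308, [0.478, 0.134, 0.173]), (314, [0.469, 0.141, 0.165]), (320, [0.343, 0.282, 0.001]), (326, [0.334, 0.284, -0.0]), (332, [0.385, 0.223, 0.073]), (338, [0.388, 0.215, 0.083]), (344, [0.388, 0.21, 0.091]), (350, [0.386, 0.207, 0.095]), (356, [0.366, 0.223, 0.079]), (362, [0.363, 0.221, 0.082]), (368, [0.359, 0.22, 0.085]), (374, [0.51, 0.078, 0.244])]
```

View pics/p_side.png

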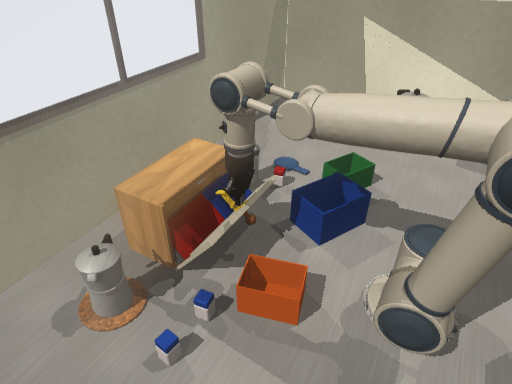

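The door is at its 0.70 stop: inner top edge at (0.478, 0.173), 13 N of reaction. I'll lift out and look at the tubs.

>>> move_arm(
  moves=[
    {"linear":[0.3,0,-1],"delta_rot":[0,-0.028,0],"claw":255},
    {"linear":[0,0,-3],"delta_rot":[0,0,0],"claw":255},
    {"linear":[0,0,-4],"delta_rot":[0,0,0],"claw":255},
    {"linear":[0,0,-4],"delta_rot":[0,0,0],"claw":0},
    {"linear":[0,0,-4],"delta_rot":[0,0,0],"claw":0},
    {"linear":[0,0,-2],"delta_rot":[0,0,0],"claw":0},
    {"linear":[0,0,0],"delta_rot":[0,0,0],"claw":0},
  ],
)

```text
time_s: 9.88
ee_pos: [0.4996, 0.0223, 0.3664]
ee_rot: [-3.139, 0.026, 0.025]
wrist_force: [0.2, -0.4, 0.2]
opening: 0.565
```

Run:
```python
from h import *
c=shot("wrist","q_wrist"); c2=shot("scene","q_scene"); np.savez("q_wrist.npz",**c); np.savez("q_scene.npz",**c2)
delta((.45,.277,.33))
for n in ("scene","side"):
  for k in ["red","blue"]:
    for b in blobs(capture(n),k,40): print(n,k,*b)
```

```text
t 9.98 pos [0.4994 0.0223 0.3625] F [-0.  -0.3 -0.4] open 0.732
  linear cm [ -5.3  -25.38   3.43] rot [-0.003  0.02  -0.004] after-rot linear [ -5.27 -25.41   3.25]
scene red [232.7 247.2] [218, 218, 31, 58, 1518] [0.6   0.094 0.044] [0.551 0.024 0.013] [0.643 0.179 0.16 ]
scene blue [314.2 129.4] [300, 119, 27, 27, 174] [ 0.297 -0.322  0.01 ] [ 0.256 -0.347 -0.001] [ 0.367 -0.26   0.125]
scene blue [301.5 137.3] [296, 130, 16, 18, 48] [ 0.358 -0.277  0.015] [ 0.31  -0.328 -0.001] [ 0.379 -0.237  0.127]
scene blue [328.2 139. ] [324, 130, 8, 17, 43] [ 0.249 -0.286  0.004] [ 0.237 -0.318 -0.005] [ 0.266 -0.261  0.018]
scene blue [311.7 156.4] [298, 140, 36, 25, 145] [ 0.322 -0.218  0.003] [ 0.241 -0.288 -0.002] [ 0.364 -0.19   0.009]
scene blue [232.5 190.9] [219, 167, 28, 52, 516] [ 0.595 -0.089  0.045] [ 0.55  -0.138  0.013] [0.638 0.017 0.163]
scene blue [310.8 179. ] [295, 175, 32, 10, 78] [ 0.331 -0.125  0.032] [ 0.29  -0.152  0.008] [ 0.381 -0.104  0.084]
scene blue [284.8 304.9] [278, 299, 13, 13, 77] [0.448 0.272 0.067] [0.433 0.256 0.063] [0.468 0.29  0.071]
scene blue [286.5 356.3] [280, 349, 13, 14, 77] [0.452 0.411 0.067] [0.436 0.39  0.062] [0.472 0.424 0.072]
side red [278.7 170.5] [274, 166, 11, 10, 75] [ 0.548 -0.34   0.067] [ 0.531 -0.368  0.051] [ 0.57  -0.329  0.072]
side red [198.  231.7] [175, 201, 50, 58, 1009] [0.609 0.068 0.054] [0.549 0.024 0.017] [0.652 0.2   0.139]
side blue [323.8 208.1] [291, 175, 79, 68, 1549] [ 0.309 -0.149  0.073] [ 0.197 -0.341  0.001] [ 0.415 -0.097  0.128]
side blue [202.4 298. ] [194, 290, 18, 18, 181] [0.447 0.284 0.068] [0.43  0.262 0.053] [0.464 0.298 0.073]
side blue [165.5 339.6] [155, 330, 22, 21, 247] [0.451 0.413 0.069] [0.433 0.392 0.059] [0.469 0.43  0.072]
```

View pics/q_wrist.png

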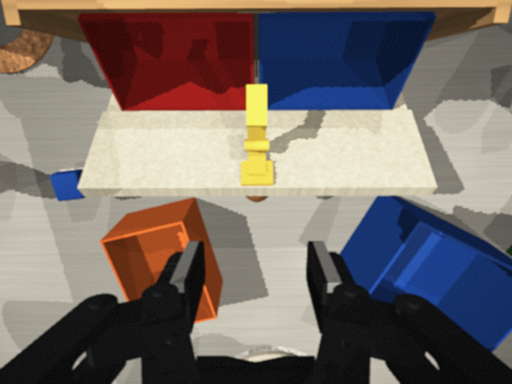

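View pics/q_scene.png

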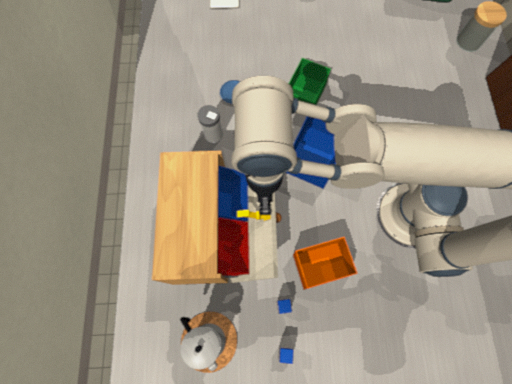

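The door is fully open, with tub_red at (170,60) and tub_blue at (345,60) in the wrist view and the yellow hook up at (257,130). The bottles in this job are one red cap and two blue caps; I see no others. First I'll go to the blue one at (0.449, 0.274).

>>> move_arm(
  moves=[
    {"linear":[-0.8,-3.6,0.3],"delta_rot":[0,0.02,0],"claw":0},
    {"linear":[-0.8,-3.6,0.3],"delta_rot":[0,0,0],"claw":0},
    {"linear":[-0.8,-3.6,0.3],"delta_rot":[0,0,0],"claw":0},
    {"linear":[-0.8,-3.6,0.3],"delta_rot":[0,0,0],"claw":0},
    {"linear":[-0.8,-3.6,0.3],"delta_rot":[0,0,0],"claw":0},
    {"linear":[-0.8,-3.6,0.3],"delta_rot":[0,0,0],"claw":0},
    {"linear":[-0.4,-2.0,0.3],"delta_rot":[0,0,0],"claw":0},
    {"linear":[0,0,0],"delta_rot":[0,0,0],"claw":0},
  ],
)

```text
time_s: 10.85
ee_pos: [0.4468, 0.266, 0.3221]
ee_rot: [3.136, -0.04, -0.044]
wrist_force: [-0.5, -0.1, 0.3]
opening: 1.001
```

```bash
cat >> h.py <<'E'
def caps(c,kind,zt=.068):
    h=cv2.cvtColor(c["pixels"],cv2.COLOR_RGB2HSV).astype(int); W=cloud(c)
    H,S=h[...,0],h[...,1]
    m=(((H<4)|(H>174)) if kind=='red' else (H>108)&(H<128))&(S>150)
    m&=np.abs(W[...,2]-zt)<.006
    n,l,st,ce=cv2.connectedComponentsWithStats(cv2.morphologyEx(m.astype(np.uint8),cv2.MORPH_OPEN,np.ones((3,3))))
    for i in range(1,n):
        if st[i,4]<60: continue
        k=cv2.findContours((l==i).astype(np.uint8),0,1)[0][0][:,0]
        q=np.array([ray(c,*p,zt)[:2] for p in k]); f=(q*1000).astype(np.float32)
        (cx,cy),(w,hh),a=cv2.minAreaRect(f)
        if 28<w<48 and 28<hh<48: print(kind,"cap xy",round(cx/1e3,4),round(cy/1e3,4),"size",round(w,1),round(hh,1),"ang mod 90",round((a+45)%90-45,1),"px",ce[i].round(0))
E
python3 - <<'E'
from h import *
c=shot("wrist","r_wrist"); caps(c,"blue"); delta((.449,.274,.30))
E
```

```text
blue cap xy 0.4543 0.406 size 37.7 37.2 ang mod 90 -7.6 px [131. 147.]
blue cap xy 0.4507 0.2756 size 37.1 36.0 ang mod 90 5.7 px [246. 147.]
t 10.9 pos [0.4471 0.2646 0.3221] F [ 0.6  0.6 -0.3] open 0.995
  linear cm [ 0.23 -0.96  2.2 ] rot [ 0.006  0.028 -0.013] after-rot linear [ 0.18 -0.94  2.21]
```

View pics/r_wrist.png

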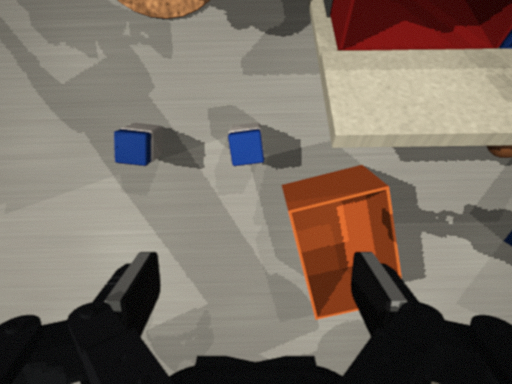

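Blue caps are at px (246,147), which gives (0.451, 0.276) and yaw 6°, and px (131,147), which gives (0.454, 0.406) and yaw −8°. Sizes of about 37 mm fit. I'll descend over the first.

Run:
```python
from h import *
delta((.4507,.2756,.12),tool(.1))
```

```text
t 10.9 pos [0.4471 0.2646 0.3221] F [ 0.6  0.6 -0.3] open 0.995
  linear cm [ 0.9  -1.23 20.18] rot [ 0.004  0.029 -0.126] after-rot linear [ 0.47 -1.06 20.21]
```

>>> move_arm(
  moves=[
    {"linear":[0.4,-1.2,0],"delta_rot":[0.004,0.029,-0.11],"claw":0},
    {"linear":[0.2,-0.5,3],"delta_rot":[0,0,-0.02],"claw":0},
    {"linear":[0,0,4],"delta_rot":[0,0,0],"claw":0},
    {"linear":[0,0,4],"delta_rot":[0,0,0],"claw":0},
    {"linear":[0,0,4],"delta_rot":[0,0,0],"claw":0},
    {"linear":[0,0,3],"delta_rot":[0,0,0],"claw":0},
    {"linear":[0,0,0.5],"delta_rot":[0,0,0],"claw":0},
    {"linear":[0,0,0],"delta_rot":[0,0,0],"claw":0},
  ],
)

```text
time_s: 11.57
ee_pos: [0.4542, 0.273, 0.1268]
ee_rot: [3.131, 0.164, 0.0]
wrist_force: [0.2, -0.6, 0.2]
opening: 1.0
```

Run:
```python
from h import *
c=shot("wrist","s_wrist"); caps(c,"blue"); delta((.4507,.2756,.053),tool(.1))
```

```text
blue cap xy 0.4544 0.4026 size 34.4 39.0 ang mod 90 -7.2 px [ 30. 201.]
blue cap xy 0.4512 0.2758 size 38.0 36.4 ang mod 90 5.7 px [250. 227.]
t 11.62 pos [0.4543 0.273  0.1273] F [-0.9 -0.4 -0.5] open 1.001
  linear cm [-0.33 -0.34  7.42] rot [0.006 0.    0.005] after-rot linear [-0.33 -0.29  7.43]
```

View pics/s_wrist.png

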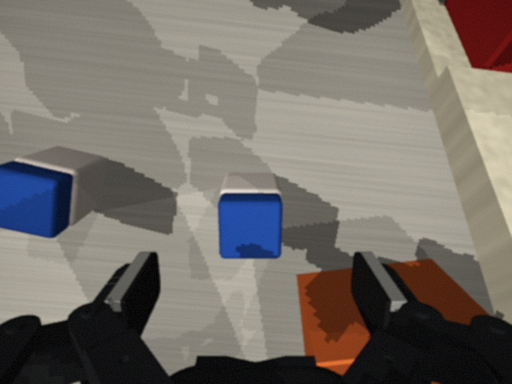

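Run:
```python
from h import *
c=capture("wrist"); W=cloud(c); h=cv2.cvtColor(c["pixels"],cv2.COLOR_RGB2HSV)
m=(h[...,0]>4)&(h[...,0]<14)&(h[...,1]>180)&(W[...,2]>-.01)&(W[...,2]<.12)
p=W[m]; 
print(p.max(0).round(3),p.min(0).round(3)); 
for n in ("scene",):
    c=capture(n); W=cloud(c); h=cv2.cvtColor(c["pixels"],cv2.COLOR_RGB2HSV); m=(h[...,0]>4)&(h[...,0]<14)&(h[...,1]>180)&(W[...,1]>.07)&(W[...,1]<.3)&(W[...,0]<.46)
    p=W[m]; t=p[p[:,2]>.07]; print(p[:,2].max(), cv2.boxPoints(cv2.minAreaRect(t[:,:2].astype(np.float32))))
R_=sense()["ee_pos"]; import numpy as np
y=np.array([-np.sin(.1)*-1,-np.cos(.1)])
print("fingers", [ (np.array([.4507,.2756])+s*.057*np.array([.0998,-.995])).round(3) for s in (1,-1)])
```

```text
[0.453 0.231 0.119] [0.281 0.094 0.001]
0.09730878504842067 [[0.23245463 0.19220228]
 [0.25894728 0.08309884]
 [0.40962306 0.11968617]
 [0.3831304  0.22878961]]
fingers [array([0.456, 0.219]), array([0.445, 0.332])]
```

>>> move_arm(
  moves=[
    {"linear":[-0.4,-0.4,1],"delta_rot":[0,0,0],"claw":0},
    {"linear":[0,-0.1,2.5],"delta_rot":[0,0,0],"claw":0},
    {"linear":[0,0,2.5],"delta_rot":[0,0,0],"claw":0},
    {"linear":[0,0,1.0],"delta_rot":[0,0,0],"claw":0},
    {"linear":[0,0,0.3],"delta_rot":[0,0,0],"claw":0},
    {"linear":[0,0,0],"delta_rot":[0,0,0],"claw":0},
  ],
)

```text
time_s: 12.22
ee_pos: [0.4582, 0.2837, 0.0691]
ee_rot: [-3.129, -0.164, -0.044]
wrist_force: [-0.2, 0.2, 0.5]
opening: 0.998
```

Run:
```python
from h import *
c=shot("wrist","t_wrist"); caps(c,"blue"); delta((.4512,.2757,.053),tool(.1))
```

```text
blue cap xy 0.4517 0.276 size 39.1 36.4 ang mod 90 6.1 px [272. 292.]
t 12.27 pos [0.4585 0.2838 0.0698] F [0.7 0.2 0.1] open 1.005
  linear cm [-0.87  0.74  1.65] rot [-0.007 -0.029  0.005] after-rot linear [-0.81  0.74  1.68]
```

>>> move_arm(
  moves=[
    {"linear":[-0.6,0.5,0.5],"delta_rot":[-0.007,-0.029,0.005],"claw":0},
    {"linear":[-0.2,0.2,0.5],"delta_rot":[0,0,0],"claw":0},
    {"linear":[0,0,0.4],"delta_rot":[0,0,0],"claw":0},
    {"linear":[0,0,0],"delta_rot":[0,0,0],"claw":0},
  ],
)

```text
time_s: 12.6
ee_pos: [0.4528, 0.2765, 0.0592]
ee_rot: [-3.136, -0.156, -0.006]
wrist_force: [-1.0, 0.0, 0.0]
opening: 1.003
```

Run:
```python
from h import *
delta((.4515,.2758,.053),tool(.1))
```

```text
t 12.6 pos [0.4528 0.2765 0.0592] F [-1.  0.  0.] open 1.003
  linear cm [-0.14  0.06  0.62] rot [-0.002 -0.004 -0.001] after-rot linear [-0.14  0.06  0.62]
```

Aligned. I'll lower a little more, close, and lift.

>>> move_arm(
  moves=[
    {"linear":[-0.1,0,0.6],"delta_rot":[0,0,0],"claw":0},
    {"linear":[0,0,0.1],"delta_rot":[0,0,0],"claw":120},
    {"linear":[0,0,0],"delta_rot":[0,0,0],"claw":200},
    {"linear":[0,0,0],"delta_rot":[0,0,0],"claw":255},
    {"linear":[0,0,0],"delta_rot":[0,0,0],"claw":255},
    {"linear":[0,0,0],"delta_rot":[0,0,0],"claw":255},
    {"linear":[0,0,-1],"delta_rot":[0,0,0],"claw":255},
    {"linear":[0,0,-2],"delta_rot":[0,0,0],"claw":255},
    {"linear":[0,0,-3],"delta_rot":[0,0,0],"claw":255},
  ],
  force=50,
)

```text
time_s: 13.35
ee_pos: [0.448, 0.2743, 0.1066]
ee_rot: [3.134, 0.155, -0.014]
wrist_force: [0.3, -0.3, -1.6]
opening: 0.458
```

Run:
```python
from h import *
c=shot("wrist","u_wrist"); delta((.45,.27,.30),tool(0))
```

```text
t 13.4 pos [0.4509 0.2759 0.1154] F [1.6 0.8 4.1] open 0.453
  linear cm [ -0.11   0.56 -18.47] rot [-0.001 -0.002  0.099] after-rot linear [ -0.09   0.59 -18.46]
```

View pics/u_wrist.png

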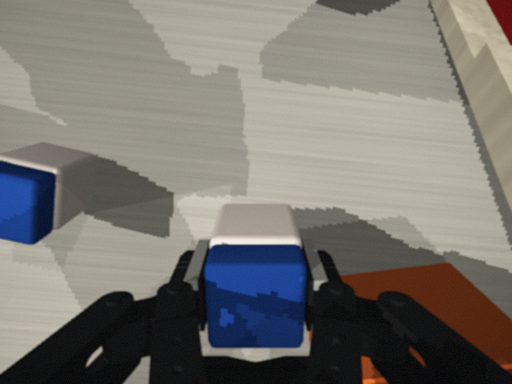

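Run:
```python
from h import *
c=load("q_wrist.npz"); W=cloud(c)
for u in (150,200,300,380):
    print(u,[(v,W[v,u].round(3).tolist()) for v in (8,12,16,40,70,100,104,107,110,114)])
s=load("q_scene.npz"); W=cloud(s)
for r in (185,240,255): print(r,[(u,W[r,u].round(3).tolist()) for u in range(214,256,4)])
```

```text
150 [(8, [0.629, 0.095, 0.225]), (12, [0.629, 0.099, 0.211]), (16, [0.635, 0.115, 0.156]), (40, [0.629, 0.152, 0.036]), (70, [0.594, 0.157, 0.035]), (100, [0.559, 0.149, 0.076]), (104, [0.555, 0.148, 0.079]), (107, [0.552, 0.147, 0.085]), (110, [0.548, 0.146, 0.088]), (114, [0.545, 0.143, 0.099])]
200 [(8, [0.628, 0.06, 0.225]), (12, [0.628, 0.062, 0.211]), (16, [0.634, 0.07, 0.157]), (40, [0.628, 0.09, 0.036]), (70, [0.593, 0.093, 0.034]), (100, [0.558, 0.088, 0.077]), (104, [0.554, 0.088, 0.081]), (107, [0.551, 0.088, 0.085]), (110, [0.548, 0.087, 0.09]), (114, [0.544, 0.086, 0.099])]
300 [(8, [0.627, -0.011, 0.225]), (12, [0.637, -0.019, 0.154]), (16, [0.633, -0.019, 0.157]), (40, [0.626, -0.035, 0.035]), (70, [0.591, -0.035, 0.035]), (100, [0.556, -0.031, 0.076]), (104, [0.552, -0.031, 0.082]), (107, [0.549, -0.03, 0.085]), (110, [0.546, -0.029, 0.095]), (114, [0.542, -0.029, 0.1])]
380 [(8, [0.626, -0.068, 0.222]), (12, [0.635, -0.091, 0.153]), (16, [0.632, -0.09, 0.157]), (40, [0.624, -0.135, 0.033]), (70, [0.589, -0.136, 0.04]), (100, [0.554, -0.127, 0.077]), (104, [0.55, -0.1
[... 409 characters left out ...]
499]), (254, [0.522, 0.052, 0.517])]
240 [(214, [0.635, 0.101, 0.225]), (218, [0.632, 0.089, 0.159]), (222, [0.633, 0.068, 0.04]), (226, [0.621, 0.067, 0.032]), (230, [0.61, 0.065, 0.014]), (234, [0.596, 0.068, 0.028]), (238, [0.582, 0.072, 0.048]), (242, [0.568, 0.075, 0.062]), (246, [0.556, 0.078, 0.078]), (250, [0.543, 0.082, 0.097]), (254, [0.531, 0.086, 0.114])]
255 [(214, [0.635, 0.14, 0.224]), (218, [0.632, 0.131, 0.159]), (222, [0.633, 0.115, 0.039]), (226, [0.622, 0.115, 0.029]), (230, [0.61, 0.114, 0.018]), (234, [0.597, 0.115, 0.025]), (238, [0.583, 0.118, 0.045]), (242, [0.57, 0.121, 0.063]), (246, [0.557, 0.124, 0.077]), (250, [0.544, 0.127, 0.096]), (254, [0.532, 0.13, 0.112])]
```

The bottle is held (opening 38 mm). The tub mouth rims are measured at (0.548, z 0.088) in front and (0.637, z 0.158) at the back. The drop point is x 0.57, y −0.10, with TCP z about 0.15.

>>> move_arm(
  moves=[
    {"linear":[0,0,-4],"delta_rot":[0,0,0.05],"claw":255},
    {"linear":[0,0,-4],"delta_rot":[0,0,0.05],"claw":255},
    {"linear":[0,0,-4],"delta_rot":[0,0,0.012],"claw":255},
    {"linear":[0,0,-4],"delta_rot":[0,0,0],"claw":255},
    {"linear":[0.5,2,-2.5],"delta_rot":[0,0,0],"claw":255},
    {"linear":[1,3.5,0],"delta_rot":[0,0,0],"claw":255},
    {"linear":[1,3.5,0],"delta_rot":[0,0,0],"claw":255},
    {"linear":[1,3.5,0],"delta_rot":[0,0,0],"claw":255},
  ],
)

```text
time_s: 14.07
ee_pos: [0.4816, 0.152, 0.312]
ee_rot: [-3.135, 0.009, -0.018]
wrist_force: [1.0, -0.5, -0.9]
opening: 0.455
```

Run:
```python
from h import *
c=shot("wrist","v_wrist"); delta((.57,-.105,.30))
```

```text
t 14.12 pos [0.4833 0.1459 0.3119] F [ 1.7 -5.1 -0.2] open 0.457
  linear cm [ 8.96 24.98  1.26] rot [-0.002 -0.013  0.   ] after-rot linear [ 8.99 24.97  1.19]
```

View pics/v_wrist.png

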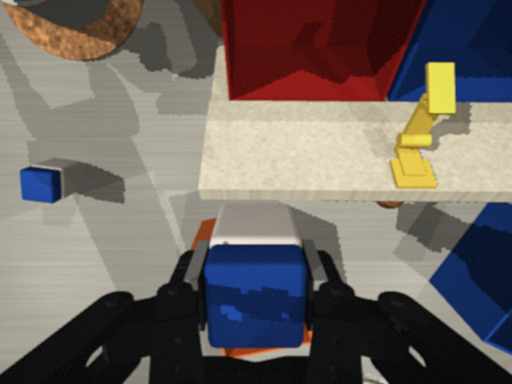

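Still held, and the hook (420,125) is below. I'll carry on to above the blue tub.

>>> move_arm(
  moves=[
    {"linear":[1.3,3.6,0],"delta_rot":[0,-0.01,0],"claw":255},
    {"linear":[1.3,3.6,0],"delta_rot":[0,0,0],"claw":255},
    {"linear":[1.3,3.6,0],"delta_rot":[0,0,0],"claw":255},
    {"linear":[1.3,3.6,0],"delta_rot":[0,0,0],"claw":255},
    {"linear":[1.3,3.6,0],"delta_rot":[0,0,0],"claw":255},
    {"linear":[1.3,3.6,0],"delta_rot":[0,0,0],"claw":255},
    {"linear":[0.8,2.0,0],"delta_rot":[0,0,0],"claw":255},
    {"linear":[0,0,0],"delta_rot":[0,0,0],"claw":255},
  ],
)

```text
time_s: 14.78
ee_pos: [0.5675, -0.0998, 0.3152]
ee_rot: [-3.139, 0.021, -0.014]
wrist_force: [0.6, -0.3, -0.9]
opening: 0.453
```

Run:
```python
from h import *
c=shot("wrist","w_wrist"); delta((.57,-.105,.17))
```

```text
t 14.83 pos [ 0.5671 -0.0983  0.3153] F [-0.5  0.2 -0.6] open 0.453
  linear cm [ 0.18  0.72 14.52] rot [-0.004 -0.008 -0.   ] after-rot linear [ 0.3   0.67 14.53]
```

View pics/w_wrist.png

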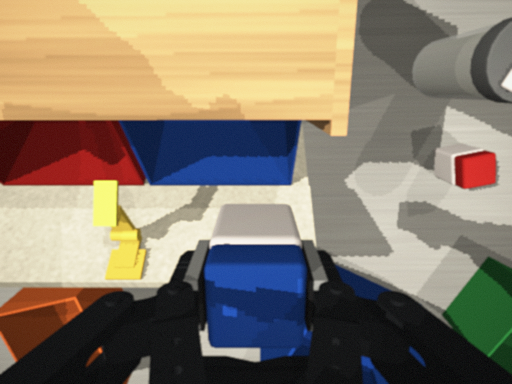

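>>> move_arm(
  moves=[
    {"linear":[0.2,0.4,2],"delta_rot":[0,-0.008,0],"claw":255},
    {"linear":[0,0.2,3],"delta_rot":[0,0,0],"claw":255},
    {"linear":[0,0,3],"delta_rot":[0,0,0],"claw":255},
    {"linear":[0,0,3],"delta_rot":[0,0,0],"claw":255},
    {"linear":[0,0,2],"delta_rot":[0,0,0],"claw":255},
    {"linear":[0,0,0.5],"delta_rot":[0,0,0],"claw":255},
    {"linear":[0,0,0],"delta_rot":[0,0,0],"claw":255},
  ],
)

```text
time_s: 15.42
ee_pos: [0.5695, -0.0956, 0.1808]
ee_rot: [-3.136, 0.012, -0.013]
wrist_force: [-0.2, 0.6, -1.3]
opening: 0.459
```

Run:
```python
from h import *
c=shot("wrist","x_wrist"); delta((.57,-.105,.152)); shot("side","x_side",(150,100,310,220),5)
```

```text
t 15.47 pos [ 0.5696 -0.0956  0.1815] F [-0.6 -0.3 -1.6] open 0.455
  linear cm [0.02 0.96 2.94] rot [-0.006 -0.009  0.005] after-rot linear [0.05 0.94 2.95]
```

View pics/x_wrist.png

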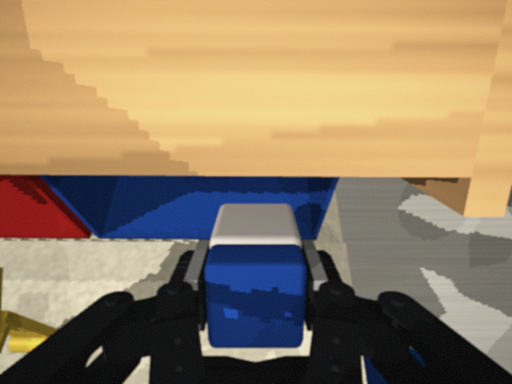

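View pics/x_side.png

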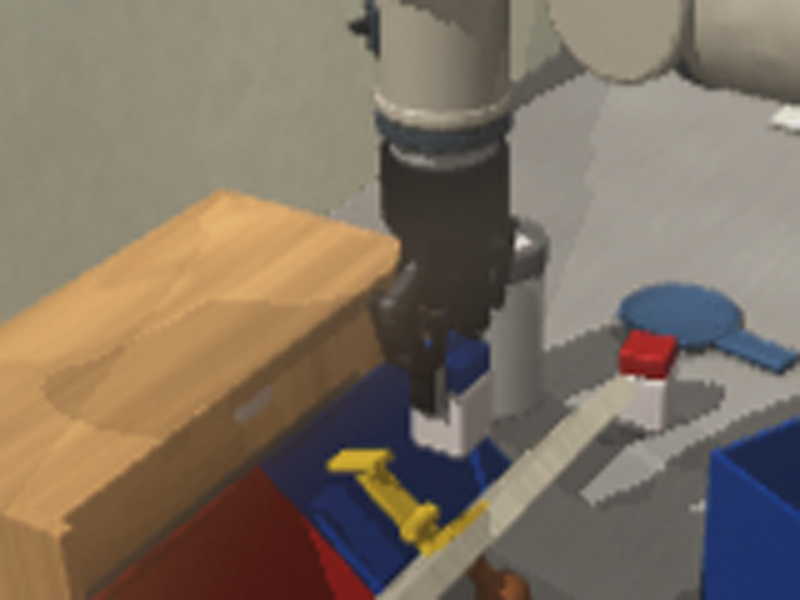

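>>> move_arm(
  moves=[
    {"linear":[0.2,0.2,1],"delta_rot":[0,0,0],"claw":255},
    {"linear":[0,0,1.2],"delta_rot":[0,0,0],"claw":255},
    {"linear":[0,0,0.5],"delta_rot":[0,0,0],"claw":255},
    {"linear":[0,0,0],"delta_rot":[0,0,0],"claw":255},
  ],
)

```text
time_s: 15.85
ee_pos: [0.5755, -0.0979, 0.1605]
ee_rot: [-3.139, 0.01, -0.035]
wrist_force: [-0.8, 0.7, -1.9]
opening: 0.455
```

Run:
```python
from h import *
delta((.572,-.098,.154))
```

```text
t 15.85 pos [ 0.5755 -0.0979  0.1605] F [-0.8  0.7 -1.9] open 0.455
  linear cm [-0.37  0.01  0.64] rot [-0.003 -0.022  0.006] after-rot linear [-0.35  0.01  0.65]
```

Good. I'll release with a partial opening and rise.

>>> move_arm(
  moves=[
    {"linear":[-0.2,0,0.4],"delta_rot":[0,-0.02,0],"claw":255},
    {"linear":[0,0,0],"delta_rot":[0,0,0],"claw":90},
    {"linear":[0,0,0],"delta_rot":[0,0,0],"claw":90},
    {"linear":[0,0,0],"delta_rot":[0,0,0],"claw":90},
    {"linear":[0,0,-1],"delta_rot":[0,0,0],"claw":90},
    {"linear":[0,0,-3],"delta_rot":[0,0,0],"claw":90},
    {"linear":[0,0,-4],"delta_rot":[0,0,0],"claw":90},
    {"linear":[0,0,-4],"delta_rot":[0,0,0],"claw":0},
    {"linear":[0,0,-3],"delta_rot":[0,0,0],"claw":0},
    {"linear":[0,0,0],"delta_rot":[0,0,0],"claw":0},
  ],
)

```text
time_s: 16.68
ee_pos: [0.5719, -0.0985, 0.3151]
ee_rot: [-3.138, 0.012, 0.003]
wrist_force: [0.8, -0.2, 1.1]
opening: 0.999
```

Run:
```python
from h import *
c=shot("wrist","y_wrist"); caps(c,"red"); delta((.549,-.345,.30))
c=capture("scene"); [print(b) for b in blobs(c,"red",40)];
```

```text
red cap xy 0.5521 -0.3519 size 38.9 38.8 ang mod 90 11.9 px [478. 173.]
t 16.73 pos [ 0.5719 -0.0984  0.313 ] F [0.5 0.4 0.2] open 1.002
  linear cm [-2.1  24.68  1.22] rot [-0.003  0.003  0.005] after-rot linear [-1.98 24.68  1.3 ]
(array([232.8, 247.1]), [218, 218, 31, 58, 1506], array([0.6  , 0.094, 0.045]), array([0.551, 0.024, 0.012]), array([0.643, 0.179, 0.161]))
```

View pics/y_wrist.png

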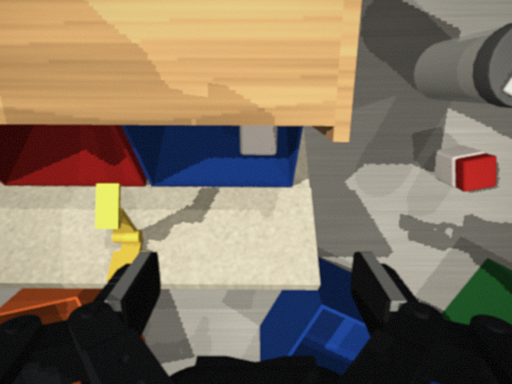

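The first bottle (260,140) is inside tub_blue. Next is the red cap at (478,173), which gives (0.552, −0.352). I'll check clearance to the sugar dispenser and spoon rest.

Run:
```python
from h import *
c=load("a_scene.npz")
print("sugar",ray(c,211,117,.15),"dish",ray(c,233,92,.014),"grip end",ray(c,263,96,.014), "red cap", ray(c,244,118,.068))
W=cloud(c)
print(W[114:126:3,205:218:3].round(3).tolist())
W=cloud(load("a_side.npz")); print(W[150,243:262:4].round(3).tolist())
```

```text
sugar [ 0.65313986 -0.31142413  0.15      ] dish [ 0.58902934 -0.49366858  0.014     ] grip end [ 0.47718325 -0.4713214   0.014     ] red cap [ 0.54944618 -0.35031474  0.068     ]
[[[0.673, -0.326, 0.145], [0.663, -0.325, 0.146], [0.653, -0.321, 0.153], [0.644, -0.323, 0.149], [0.634, -0.324, 0.146]], [[0.673, -0.315, 0.145], [0.664, -0.316, 0.143], [0.653, -0.312, 0.149], [0.643, -0.311, 0.151], [0.634, -0.313, 0.146]], [[0.674, -0.306, 0.141], [0.664, -0.304, 0.144], [0.654, -0.305, 0.143], [0.644, -0.301, 0.148], [0.636, -0.308, 0.136]], [[0.674, -0.296, 0.141], [0.664, -0.296, 0.14], [0.654, -0.292, 0.145], [0.645, -0.297, 0.136], [0.637, -0.303, 0.125]]]
[[0.674, -0.293, 0.143], [0.661, -0.3, 0.144], [0.648, -0.307, 0.144], [0.635, -0.314, 0.144], [0.751, -0.559, -0.001]]
```

>>> move_arm(
  moves=[
    {"linear":[-0.3,3.6,0],"delta_rot":[0,0,0],"claw":0},
    {"linear":[-0.3,3.6,0],"delta_rot":[0,0,0],"claw":0},
    {"linear":[-0.3,3.6,0],"delta_rot":[0,0,0],"claw":0},
    {"linear":[-0.3,3.6,0],"delta_rot":[0,0,0],"claw":0},
    {"linear":[-0.3,3.6,0],"delta_rot":[0,0,0],"claw":0},
    {"linear":[-0.3,3.4,0],"delta_rot":[0,0,0],"claw":0},
    {"linear":[0,1.5,0],"delta_rot":[0,0,-0.1],"claw":0},
    {"linear":[0,0,0],"delta_rot":[0,0,-0.1],"claw":0},
    {"linear":[0,0,0],"delta_rot":[0,0,0],"claw":0},
  ],
)

```text
time_s: 17.53
ee_pos: [0.5488, -0.3351, 0.2913]
ee_rot: [-3.105, -0.319, 0.04]
wrist_force: [-0.6, 0.7, 0.4]
opening: 0.997
```

Run:
```python
from h import *
c=shot("wrist","z_wrist"); caps(c,"red"); delta((.5515,-.3515,.13),tool(.208)); print(sense()["joints"].round(2))
```

```text
red cap xy 0.5526 -0.3545 size 36.8 36.1 ang mod 90 12.1 px [279. 158.]
t 17.58 pos [ 0.5487 -0.3349  0.2907] F [ 0.1 -0.3 -0.9] open 1.001
  linear cm [ 0.33  2.05 16.02] rot [-0.023  0.024 -0.008] after-rot linear [-0.07  1.68 16.07]
[-0.6   0.25  0.98 -0.    1.94  0.77]
```

View pics/z_wrist.png

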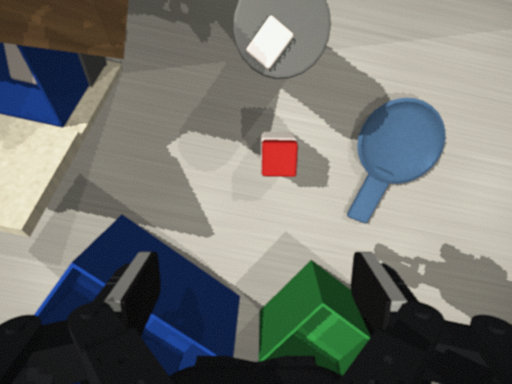

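The red cap is at (279,158) with the sugar dispenser at (283,30) and spoon rest at (400,140), both clear. I'll descend.

>>> move_arm(
  moves=[
    {"linear":[0.2,1.5,1],"delta_rot":[-0.023,0.024,-0.008],"claw":0},
    {"linear":[0.1,0.5,3],"delta_rot":[0,0,0],"claw":0},
    {"linear":[0,0,4],"delta_rot":[0,0,0],"claw":0},
    {"linear":[0,0,4],"delta_rot":[0,0,0],"claw":0},
    {"linear":[0,0,3],"delta_rot":[0,0,0],"claw":0},
    {"linear":[0,0,0.5],"delta_rot":[0,0,0],"claw":0},
    {"linear":[0,0,0],"delta_rot":[0,0,0],"claw":0},
  ],
)

```text
time_s: 18.17
ee_pos: [0.5561, -0.3484, 0.1275]
ee_rot: [-3.126, -0.301, -0.001]
wrist_force: [0.1, -0.7, 0.7]
opening: 1.001
```

Run:
```python
from h import *
c=shot("wrist","aa_wrist"); caps(c,"red"); delta((.5525,-.353,.09),tool(.208))
```

```text
red cap xy 0.553 -0.3545 size 38.2 36.6 ang mod 90 11.0 px [265. 229.]
t 18.22 pos [ 0.5562 -0.3483  0.1279] F [-0.1  0.2 -1. ] open 1.001
  linear cm [-0.46  0.39  3.79] rot [-0.001 -0.001 -0.016] after-rot linear [-0.46  0.38  3.79]
```

View pics/aa_wrist.png

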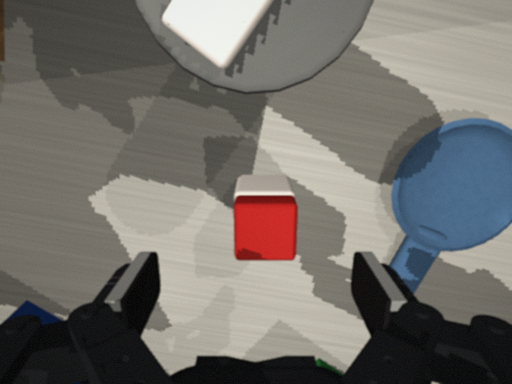

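>>> move_arm(
  moves=[
    {"linear":[-0.4,0.4,1],"delta_rot":[0,0,-0.016],"claw":0},
    {"linear":[0,0.1,2.2],"delta_rot":[0,0,0],"claw":0},
    {"linear":[0,0,2],"delta_rot":[0,0,0],"claw":0},
    {"linear":[0,0,0.7],"delta_rot":[0,0,0],"claw":0},
    {"linear":[0,0,0],"delta_rot":[0,0,0],"claw":0},
  ],
)

```text
time_s: 18.63
ee_pos: [0.558, -0.3575, 0.0794]
ee_rot: [3.112, 0.329, 0.023]
wrist_force: [-0.2, -1.0, -0.5]
opening: 1.003
```

Run:
```python
from h import *
c=shot("wrist","ab_wrist"); caps(c,"red"); delta((.5525,-.354,.055),tool(.2))
```

```text
red cap xy 0.5534 -0.3545 size 38.7 36.7 ang mod 90 11.4 px [247. 272.]
t 18.68 pos [ 0.5583 -0.3577  0.0804] F [ 0.2  0.6 -0.2] open 1.001
  linear cm [-0.52 -0.52  2.52] rot [ 0.014 -0.014  0.01 ] after-rot linear [-0.49 -0.47  2.54]
```

>>> move_arm(
  moves=[
    {"linear":[-0.4,-0.3,0.7],"delta_rot":[0.014,-0.014,0.01],"claw":0},
    {"linear":[-0.1,-0.1,1.0],"delta_rot":[0,0,0],"claw":0},
    {"linear":[0,0,0.8],"delta_rot":[0,0,0],"claw":0},
    {"linear":[0,0,0],"delta_rot":[0,0,0],"claw":0},
  ],
)

```text
time_s: 19.02
ee_pos: [0.5544, -0.3565, 0.0597]
ee_rot: [3.121, 0.312, 0.009]
wrist_force: [0.4, 0.8, -0.4]
opening: 0.997
```

Run:
```python
from h import *
delta((.553,-.3545,.055),tool(.2))
```

```text
t 19.02 pos [ 0.5544 -0.3565  0.0597] F [ 0.4  0.8 -0.4] open 0.997
  linear cm [-0.1  -0.23  0.47] rot [ 0.005 -0.005 -0.001] after-rot linear [-0.1  -0.22  0.47]
```

>>> move_arm(
  moves=[
    {"linear":[-0.1,-0.2,0.5],"delta_rot":[0,0,0],"claw":0},
    {"linear":[0,0,0],"delta_rot":[0,0,0],"claw":120},
    {"linear":[0,0,0],"delta_rot":[0,0,0],"claw":200},
    {"linear":[0,0,0],"delta_rot":[0,0,0],"claw":255},
    {"linear":[0,0,0],"delta_rot":[0,0,0],"claw":255},
    {"linear":[0,0,0],"delta_rot":[0,0,0],"claw":255},
    {"linear":[0,0,-1],"delta_rot":[0,0,0],"claw":255},
    {"linear":[0,0,-3],"delta_rot":[0,0,0],"claw":255},
    {"linear":[0,0,-4],"delta_rot":[0,0,0],"claw":255},
    {"linear":[0,0,-4],"delta_rot":[0,0,0],"claw":255},
    {"linear":[0,0,-4],"delta_rot":[0,0,0],"claw":255},
  ],
)

```text
time_s: 19.93
ee_pos: [0.5478, -0.3508, 0.2069]
ee_rot: [-3.114, -0.311, 0.021]
wrist_force: [1.0, -0.8, -1.4]
opening: 0.452
```

Run:
```python
from h import *
c=shot("wrist","ac_wrist"); delta((.572,.10,.31))
```

```text
t 19.98 pos [ 0.5498 -0.3522  0.2186] F [-1.2  1.   6.8] open 0.453
  linear cm [ 11.12 -43.9   -9.07] rot [-0.002  0.002  0.212] after-rot linear [  1.65 -45.25  -9.14]
```

View pics/ac_wrist.png

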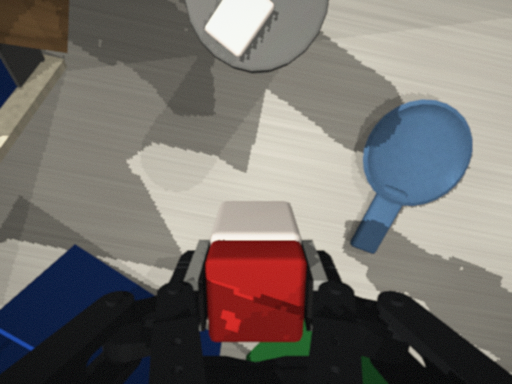

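The red bottle is held at (255,290). I'll raise it, un-yaw, and move to the red tub.

>>> move_arm(
  moves=[
    {"linear":[0,0,-4],"delta_rot":[0,0,0.1],"claw":255},
    {"linear":[0,0,-4],"delta_rot":[0,0,0.1],"claw":255},
    {"linear":[0,-1,-2],"delta_rot":[0,0,0.012],"claw":255},
    {"linear":[0.1,-3.8,0],"delta_rot":[0,0,0],"claw":255},
    {"linear":[0.1,-3.8,0],"delta_rot":[0,0,0],"claw":255},
    {"linear":[0.1,-3.8,0],"delta_rot":[0,0,0],"claw":255},
    {"linear":[0.1,-3.8,0],"delta_rot":[0,0,0],"claw":255},
    {"linear":[0.1,-3.8,0],"delta_rot":[0,0,0],"claw":255},
    {"linear":[0.1,-3.8,0],"delta_rot":[0,0,0],"claw":255},
  ],
)

```text
time_s: 20.73
ee_pos: [0.5602, -0.114, 0.3227]
ee_rot: [3.133, -0.06, 0.02]
wrist_force: [0.6, 0.6, -1.2]
opening: 0.456
```

Run:
```python
from h import *
delta((.572,.10,.31))
```

```text
t 20.73 pos [ 0.5602 -0.114   0.3227] F [ 0.6  0.6 -1.2] open 0.456
  linear cm [  0.34 -21.44   1.1 ] rot [ 0.008 -0.013 -0.025] after-rot linear [  0.91 -21.41   1.27]
```

>>> move_arm(
  moves=[
    {"linear":[0.1,-3.6,0],"delta_rot":[0.008,-0.013,-0.025],"claw":255},
    {"linear":[0.2,-3.6,0],"delta_rot":[0,0,0],"claw":255},
    {"linear":[0.2,-3.6,0],"delta_rot":[0,0,0],"claw":255},
    {"linear":[0.2,-3.6,0],"delta_rot":[0,0,0],"claw":255},
    {"linear":[0.1,-3.6,0],"delta_rot":[0,0,0],"claw":255},
    {"linear":[0,-1.5,0.5],"delta_rot":[0,0,0],"claw":255},
    {"linear":[0,0,2],"delta_rot":[0,0,0],"claw":255},
    {"linear":[0,0,2],"delta_rot":[0,0,0],"claw":255},
    {"linear":[0,0,0],"delta_rot":[0,0,0],"claw":255},
  ],
)

```text
time_s: 21.48
ee_pos: [0.5686, 0.1013, 0.2841]
ee_rot: [-3.138, -0.001, -0.016]
wrist_force: [-1.1, -0.2, -2.2]
opening: 0.45
```

Run:
```python
from h import *
c=shot("wrist","ad_wrist"); delta((.570,.10,.157))
```

```text
t 21.53 pos [0.5688 0.1011 0.2862] F [-0.4  0.1 -1.1] open 0.448
  linear cm [-0.05  0.16 12.92] rot [-0.004 -0.013  0.013] after-rot linear [ 0.12  0.11 12.92]
```

View pics/ad_wrist.png

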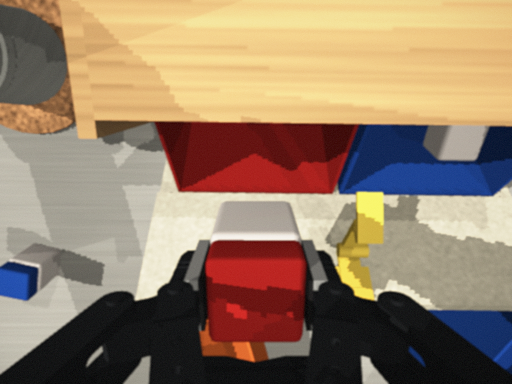

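The held red bottle is centred over tub_red (red mouth at columns 165–350). I'll lower and release.

>>> move_arm(
  moves=[
    {"linear":[0,0.1,2],"delta_rot":[0,-0.013,0.013],"claw":255},
    {"linear":[0,0,3],"delta_rot":[0,0,0],"claw":255},
    {"linear":[0,0,3],"delta_rot":[0,0,0],"claw":255},
    {"linear":[0,0,3],"delta_rot":[0,0,0],"claw":255},
    {"linear":[0,0,1.2],"delta_rot":[0,0,0],"claw":255},
    {"linear":[0,0,0],"delta_rot":[0,0,0],"claw":255},
  ],
)

```text
time_s: 22.03
ee_pos: [0.5729, 0.0984, 0.1736]
ee_rot: [-3.136, 0.026, -0.026]
wrist_force: [-0.1, 0.2, -1.2]
opening: 0.453
```

Run:
```python
from h import *
delta((.572,.10,.156))
```

```text
t 22.03 pos [0.5729 0.0984 0.1736] F [-0.1  0.2 -1.2] open 0.453
  linear cm [-0.12 -0.15  1.76] rot [-0.006 -0.016 -0.004] after-rot linear [-0.09 -0.16  1.76]
```

>>> move_arm(
  moves=[
    {"linear":[-0.1,-0.1,0.9],"delta_rot":[0,-0.016,0],"claw":255},
    {"linear":[0,0,0.8],"delta_rot":[0,0,0],"claw":255},
    {"linear":[0,0,0],"delta_rot":[0,0,0],"claw":90},
    {"linear":[0,0,0],"delta_rot":[0,0,0],"claw":90},
    {"linear":[0,0,0],"delta_rot":[0,0,0],"claw":90},
    {"linear":[0,0,-1],"delta_rot":[0,0,0],"claw":90},
    {"linear":[0,0,-3],"delta_rot":[0,0,0],"claw":90},
    {"linear":[0,0,-4],"delta_rot":[0,0,0],"claw":90},
    {"linear":[0,0,-4],"delta_rot":[0,0,0],"claw":0},
    {"linear":[0,0,-3],"delta_rot":[0,0,0],"claw":0},
    {"linear":[0,0,0],"delta_rot":[0,0,0],"claw":0},
  ],
)

```text
time_s: 22.95
ee_pos: [0.5721, 0.0981, 0.3261]
ee_rot: [-3.134, 0.028, -0.019]
wrist_force: [0.7, 0.6, 0.6]
opening: 0.999
```

Run:
```python
from h import *
c=shot("wrist","ae_wrist"); caps(c,"blue"); delta((.453,.408,.31))
c=shot("scene","ae_scene"); [print(b) for b in blobs(c,"blue",40)]
```

```text
blue cap xy 0.429 0.3846 size 38.7 39.6 ang mod 90 -13.0 px [ 39. 271.]
t 23.0 pos [0.5721 0.0981 0.3242] F [-0.5 -0.5  0.6] open 1.001
  linear cm [-12.47 -30.77   1.5 ] rot [-0.007 -0.011 -0.005] after-rot linear [-12.3  -30.84   1.42]
(array([325.8, 128.6]), [300, 108, 52, 46, 653], array([ 0.264, -0.306,  0.044]), array([ 0.196, -0.348, -0.003]), array([ 0.367, -0.198,  0.128]))
(array([294.7, 350.4]), [289, 346, 12, 9, 50], array([0.429, 0.395, 0.066]), array([0.413, 0.383, 0.062]), array([0.445, 0.405, 0.073]))
```

View pics/ae_wrist.png

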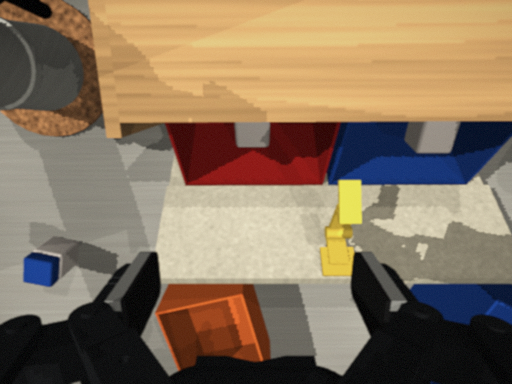

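Both bottles sit in their tubs, white undersides at (253,135) and (430,135). The last blue bottle has been knocked to about (0.429, 0.387), still upright at px (39,271). I'll go there and re-measure.

>>> move_arm(
  moves=[
    {"linear":[-1.6,-3.4,0],"delta_rot":[-0.007,-0.011,0],"claw":0},
    {"linear":[-1.7,-3.4,0],"delta_rot":[0,0,0],"claw":0},
    {"linear":[-1.7,-3.4,0],"delta_rot":[0,0,0],"claw":0},
    {"linear":[-1.7,-3.4,0],"delta_rot":[0,0,0],"claw":0},
    {"linear":[-1.7,-3.4,0],"delta_rot":[0,0,0],"claw":0},
    {"linear":[-1.7,-3.4,0],"delta_rot":[0,0,0],"claw":0},
    {"linear":[-1.7,-3.4,0],"delta_rot":[0,0,0],"claw":0},
    {"linear":[-1.0,-2.0,0.5],"delta_rot":[0,0,0],"claw":0},
    {"linear":[0,0,0],"delta_rot":[0,0,0],"claw":0},
  ],
)

```text
time_s: 23.8
ee_pos: [0.4421, 0.3658, 0.3008]
ee_rot: [3.13, -0.04, -0.038]
wrist_force: [0.5, -0.8, -0.3]
opening: 1.001
```

Run:
```python
from h import *
c=shot("wrist","af_wrist"); caps(c,"blue"); delta((.43,.386,.13),tool(-.22)); print(sense()["joints"].round(2))
```

```text
blue cap xy 0.4276 0.3876 size 35.9 37.6 ang mod 90 -13.5 px [234. 169.]
t 23.85 pos [0.4429 0.3644 0.301 ] F [-0.7  0.  -0.6] open 1.002
  linear cm [-0.94 -2.34 17.1 ] rot [0.015 0.023 0.193] after-rot linear [-1.73 -1.83 17.1 ]
[0.63 0.06 1.18 0.   1.93 2.23]
```

View pics/af_wrist.png

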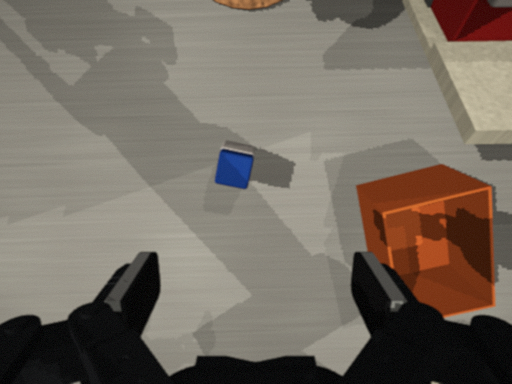

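>>> move_arm(
  moves=[
    {"linear":[-1.2,-2.0,1],"delta_rot":[0.015,0.023,0.1],"claw":0},
    {"linear":[-0.5,-0.4,3],"delta_rot":[0,0,0.1],"claw":0},
    {"linear":[0,0,4],"delta_rot":[0,0,0],"claw":0},
    {"linear":[0,0,4],"delta_rot":[0,0,0],"claw":0},
    {"linear":[0,0,4],"delta_rot":[0,0,0],"claw":0},
    {"linear":[0,0,1],"delta_rot":[0,0,0],"claw":0},
    {"linear":[0,0,0],"delta_rot":[0,0,0],"claw":0},
  ],
)

```text
time_s: 24.43
ee_pos: [0.4294, 0.383, 0.1232]
ee_rot: [3.117, -0.379, 0.005]
wrist_force: [0.2, -0.4, 0.8]
opening: 1.003
```

Run:
```python
from h import *
c=shot("wrist","ag_wrist"); caps(c,"blue"); delta((.428,.388,.08),tool(-.235)); print(sense()["joints"].round(2))
```

```text
blue cap xy 0.4279 0.3875 size 36.3 38.0 ang mod 90 -13.9 px [249. 230.]
t 24.48 pos [0.4295 0.383  0.1238] F [-0.9 -0.2 -0.4] open 1.0
  linear cm [-0.28 -0.46  4.37] rot [ 0.002 -0.003 -0.007] after-rot linear [-0.26 -0.45  4.38]
[ 0.67  0.04  1.52 -0.    1.59  2.48]
```

View pics/ag_wrist.png

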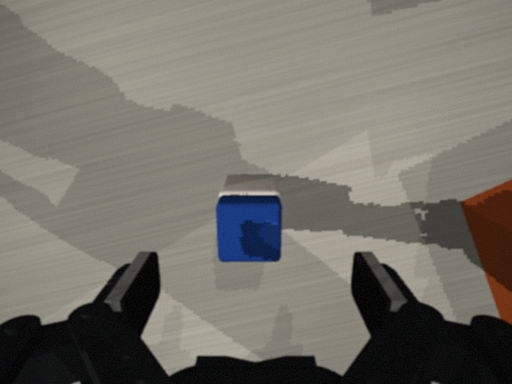

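The cap is square to the jaws at (249,230).

>>> move_arm(
  moves=[
    {"linear":[-0.2,-0.3,1],"delta_rot":[0,0,-0.007],"claw":0},
    {"linear":[0,0,2.2],"delta_rot":[0,0,0],"claw":0},
    {"linear":[0,0,1.5],"delta_rot":[0,0,0],"claw":0},
    {"linear":[0,0,0.5],"delta_rot":[0,0,0],"claw":0},
    {"linear":[0,0,0],"delta_rot":[0,0,0],"claw":0},
  ],
)

```text
time_s: 24.9
ee_pos: [0.4351, 0.3894, 0.0826]
ee_rot: [-3.108, 0.368, -0.026]
wrist_force: [0.4, 0.1, -0.6]
opening: 0.999
```

Run:
```python
from h import *
c=shot("wrist","ah_wrist"); caps(c,"blue"); delta((.428,.3877,.055),tool(-.235))
```

```text
blue cap xy 0.428 0.3876 size 36.2 38.6 ang mod 90 -13.2 px [263. 273.]
t 24.95 pos [0.4353 0.3896 0.0835] F [-0.8  0.1 -0.4] open 1.003
  linear cm [-0.72  0.4   2.84] rot [-0.014 -0.016 -0.001] after-rot linear [-0.67  0.36  2.85]
```

>>> move_arm(
  moves=[
    {"linear":[-0.5,0.3,0.8],"delta_rot":[-0.014,-0.016,0],"claw":0},
    {"linear":[-0.2,0.1,1.2],"delta_rot":[0,0,0],"claw":0},
    {"linear":[0,0,0.8],"delta_rot":[0,0,0],"claw":0},
    {"linear":[0,0,0],"delta_rot":[0,0,0],"claw":0},
  ],
)

```text
time_s: 25.28
ee_pos: [0.4294, 0.3893, 0.0589]
ee_rot: [-3.114, 0.369, -0.007]
wrist_force: [0.0, 0.4, -0.9]
opening: 1.003
```

Run:
```python
from h import *
delta((.428,.3877,.055),tool(-.235))
```

```text
t 25.28 pos [0.4294 0.3893 0.0589] F [ 0.   0.4 -0.9] open 1.003
  linear cm [-0.1   0.19  0.39] rot [-0.006 -0.004 -0.001] after-rot linear [-0.1   0.18  0.39]
```

>>> move_arm(
  moves=[
    {"linear":[-0.1,0.1,0.4],"delta_rot":[0,0,0],"claw":0},
    {"linear":[0,0,0],"delta_rot":[0,0,0],"claw":120},
    {"linear":[0,0,0],"delta_rot":[0,0,0],"claw":200},
    {"linear":[0,0,0],"delta_rot":[0,0,0],"claw":255},
    {"linear":[0,0,0],"delta_rot":[0,0,0],"claw":255},
    {"linear":[0,0,0],"delta_rot":[0,0,0],"claw":255},
    {"linear":[0,0,-1],"delta_rot":[0,0,0],"claw":255},
    {"linear":[0,0,-3],"delta_rot":[0,0,-0.05],"claw":255},
    {"linear":[0,0,-4],"delta_rot":[0,0,-0.1],"claw":255},
    {"linear":[0,0,-4],"delta_rot":[0,0,-0.06],"claw":255},
    {"linear":[0,0,-4],"delta_rot":[0,0,0],"claw":255},
    {"linear":[0,0,-4],"delta_rot":[0,0,0],"claw":255},
  ],
)

```text
time_s: 26.28
ee_pos: [0.423, 0.3842, 0.2505]
ee_rot: [3.13, -0.023, -0.023]
wrist_force: [0.5, 0.3, -1.3]
opening: 0.453
```

Run:
```python
from h import *
c=shot("wrist","ai_wrist"); delta((.572,-.052,.31))
```

```text
t 26.33 pos [0.4246 0.3854 0.2614] F [-0.6 -1.8  7. ] open 0.45
  linear cm [15.38 43.53 -4.82] rot [ 0.002  0.003 -0.002] after-rot linear [15.29 43.55 -4.86]
```

View pics/ai_wrist.png

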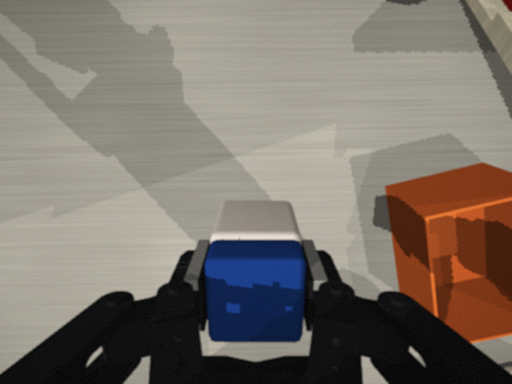

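Held. I'll travel to above the blue tub's free side.

>>> move_arm(
  moves=[
    {"linear":[0,0,-4],"delta_rot":[0,0,0],"claw":255},
    {"linear":[1.3,3.7,-1.5],"delta_rot":[0,0,0],"claw":255},
    {"linear":[1.3,3.7,0],"delta_rot":[0,0,0],"claw":255},
    {"linear":[1.3,3.7,0],"delta_rot":[0,0,0],"claw":255},
    {"linear":[1.3,3.7,0],"delta_rot":[0,0,0],"claw":255},
    {"linear":[1.3,3.7,0],"delta_rot":[0,0,0],"claw":255},
    {"linear":[1.3,3.7,0],"delta_rot":[0,0,0],"claw":255},
    {"linear":[1.3,3.7,0],"delta_rot":[0,0,0],"claw":255},
    {"linear":[1.3,3.7,0],"delta_rot":[0,0,0],"claw":255},
    {"linear":[1.3,3.7,0],"delta_rot":[0,0,0],"claw":255},
  ],
)

```text
time_s: 27.17
ee_pos: [0.5386, 0.0455, 0.32]
ee_rot: [-3.133, -0.002, -0.023]
wrist_force: [0.7, -0.2, -0.9]
opening: 0.454
```

Run:
```python
from h import *
delta((.572,-.052,.31))
```

```text
t 27.17 pos [0.5386 0.0455 0.32  ] F [ 0.7 -0.2 -0.9] open 0.454
  linear cm [3.31 9.76 0.96] rot [-0.009 -0.015  0.014] after-rot linear [3.46 9.71 1.  ]
```

>>> move_arm(
  moves=[
    {"linear":[1.3,3.4,0],"delta_rot":[-0.009,-0.015,0.014],"claw":255},
    {"linear":[1.2,3.4,0],"delta_rot":[0,0,0],"claw":255},
    {"linear":[0.6,2.0,0],"delta_rot":[0,0,0],"claw":255},
    {"linear":[0,0,1],"delta_rot":[0,0,0],"claw":255},
    {"linear":[0,0,0],"delta_rot":[0,0,0],"claw":255},
  ],
)

```text
time_s: 27.58
ee_pos: [0.5702, -0.0562, 0.3107]
ee_rot: [3.139, -0.038, 0.001]
wrist_force: [-0.1, 0.2, -2.3]
opening: 0.454
```

Run:
```python
from h import *
c=shot("wrist","aj_wrist");delta((.572,-.052,.157))
```

```text
t 27.63 pos [ 0.5701 -0.0559  0.312 ] F [-0.9  0.  -0.9] open 0.456
  linear cm [ 0.14 -0.45 15.49] rot [ 0.003 -0.002 -0.011] after-rot linear [ 0.18 -0.39 15.5 ]
```

View pics/aj_wrist.png

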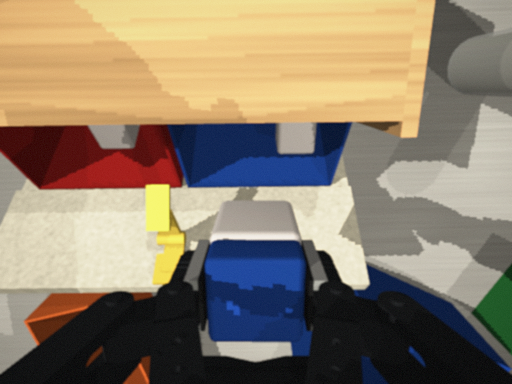

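>>> move_arm(
  moves=[
    {"linear":[0.1,-0.2,2],"delta_rot":[0,0,-0.011],"claw":255},
    {"linear":[0,0,3],"delta_rot":[0,0,0],"claw":255},
    {"linear":[0,0,3],"delta_rot":[0,0,0],"claw":255},
    {"linear":[0,0,3],"delta_rot":[0,0,0],"claw":255},
    {"linear":[0,0,2],"delta_rot":[0,0,0],"claw":255},
    {"linear":[0,0,1.2],"delta_rot":[0,0,0],"claw":255},
    {"linear":[0,0,0],"delta_rot":[0,0,0],"claw":255},
  ],
)

```text
time_s: 28.22
ee_pos: [0.5713, -0.0441, 0.1715]
ee_rot: [3.14, -0.002, 0.021]
wrist_force: [-0.2, -0.5, -1.2]
opening: 0.455
```

Run:
```python
from h import *
c=shot("wrist","ak_wrist");delta((.572,-.054,.157))
```

```text
t 28.27 pos [ 0.5718 -0.044   0.1732] F [ 0.4  0.5 -0.9] open 0.45
  linear cm [-0.    0.99  1.62] rot [ 0.002 -0.015  0.012] after-rot linear [0.03 1.   1.62]
```

View pics/ak_wrist.png

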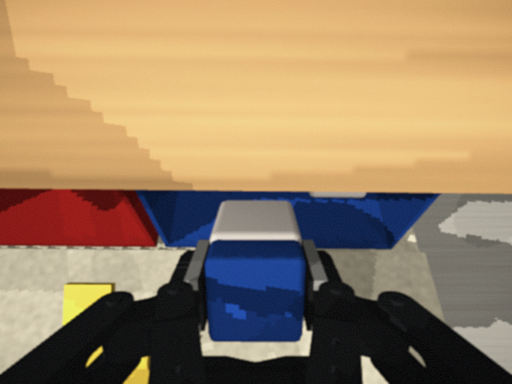

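>>> move_arm(
  moves=[
    {"linear":[0,0.5,0.7],"delta_rot":[0,-0.015,0.012],"claw":255},
    {"linear":[0,0,0.8],"delta_rot":[0,0,0],"claw":255},
    {"linear":[0,0,0],"delta_rot":[0,0,0],"claw":90},
    {"linear":[0,0,0],"delta_rot":[0,0,0],"claw":90},
    {"linear":[0,0,0],"delta_rot":[0,0,0],"claw":90},
    {"linear":[0,0,-1],"delta_rot":[0,0,0],"claw":90},
    {"linear":[0,0,-3],"delta_rot":[0,0,0],"claw":90},
    {"linear":[0,0,-4],"delta_rot":[0,0,0],"claw":90},
    {"linear":[0,0,-4],"delta_rot":[0,0,0],"claw":90},
    {"linear":[0,0,-3],"delta_rot":[0,0,0],"claw":90},
    {"linear":[0,0,0],"delta_rot":[0,0,0],"claw":90},
  ],
)

```text
time_s: 29.18
ee_pos: [0.5717, -0.0486, 0.3252]
ee_rot: [3.139, -0.022, 0.016]
wrist_force: [0.1, -0.2, 1.9]
opening: 0.644
```

Run:
```python
from h import *
c=shot("wrist","al_wrist");delta((.5,.02,.35)); W=cloud(c); np.savez("al.npz",**c)
shot("side","al_side",(120,120,330,280),3.7)
```

```text
t 29.23 pos [ 0.5717 -0.0486  0.3232] F [ 0.5 -0.5  0.8] open 0.647
  linear cm [-7.24 -6.75 -2.77] rot [ 0.003 -0.009 -0.001] after-rot linear [-7.26 -6.77 -2.68]
```

View pics/al_wrist.png

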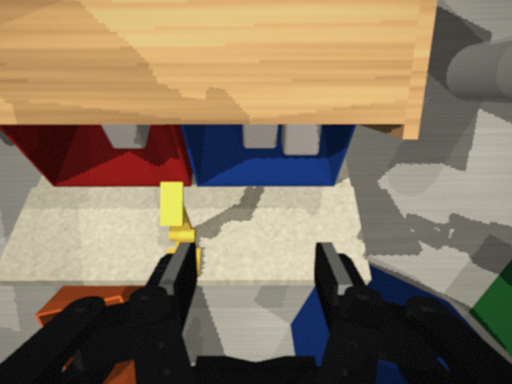

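View pics/al_side.png

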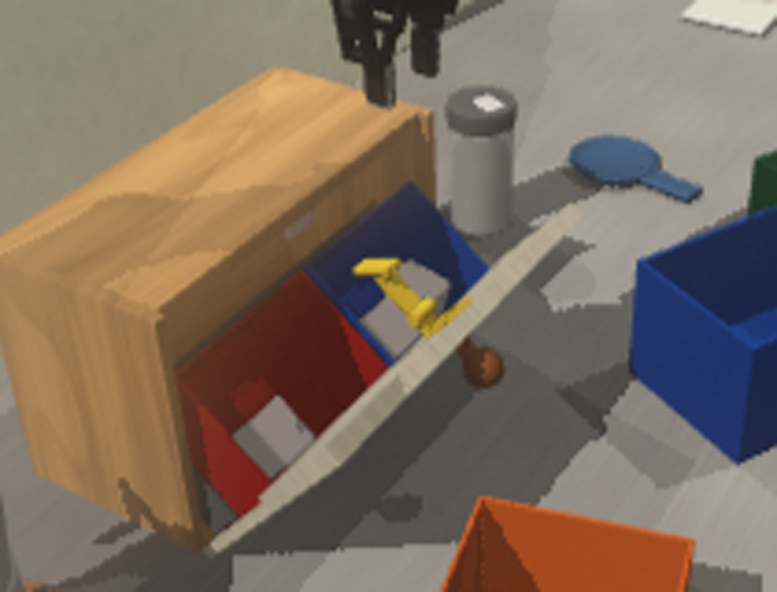

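All three bottles lie inside their tubs: red at crop (270,430), blues at (400,310). Next I'll move in front of the door, clear of the knob, with the jaws shut, and check the whole scene for missed bottles.

>>> move_arm(
  moves=[
    {"linear":[-2.8,-2.5,0],"delta_rot":[0,-0.009,0],"claw":150},
    {"linear":[-2.8,-2.5,0],"delta_rot":[0,0,0],"claw":255},
    {"linear":[-2.8,-2.5,0],"delta_rot":[0,0,0],"claw":255},
    {"linear":[-2.8,-2.5,0],"delta_rot":[0,0,0],"claw":255},
    {"linear":[-2.4,-2.0,0],"delta_rot":[0,0,0],"claw":255},
    {"linear":[0,0,0],"delta_rot":[0,0,0],"claw":255},
  ],
)

```text
time_s: 29.78
ee_pos: [0.4317, 0.0757, 0.3076]
ee_rot: [3.14, -0.03, -0.04]
wrist_force: [-0.5, -0.2, 0.4]
opening: 0.002
```

Run:
```python
from h import *
c=shot("scene","am_scene");delta((.43,.075,.166)); shot("side","am_side")
```

```text
t 29.83 pos [0.433  0.0745 0.3069] F [-0.1  0.4  0.1] open -0.001
  linear cm [ 0.06 -0.08 14.1 ] rot [ 0.003  0.025 -0.007] after-rot linear [-0.3  -0.04 14.09]
```

View pics/am_scene.png

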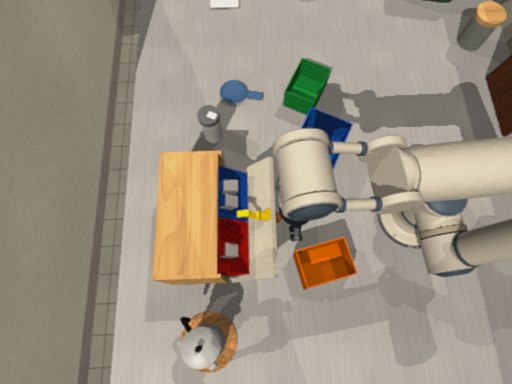

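View pics/am_side.png

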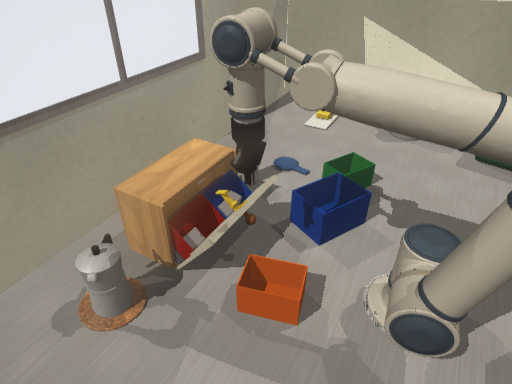

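No other bottles remain: two white bodies in blue (230,195) and one in red (232,250). I'll go down in front of the door's top edge.

>>> move_arm(
  moves=[
    {"linear":[0,-0.1,2],"delta_rot":[0,0.025,-0.007],"claw":255},
    {"linear":[-0.2,0,4],"delta_rot":[0,0,0],"claw":255},
    {"linear":[-0.1,0,4],"delta_rot":[0,0,0],"claw":255},
    {"linear":[0,0,3],"delta_rot":[0,0,0],"claw":255},
    {"linear":[0,0,0.5],"delta_rot":[0,0,0],"claw":255},
    {"linear":[0,0,0],"delta_rot":[0,0,0],"claw":255},
  ],
)

```text
time_s: 30.38
ee_pos: [0.4332, 0.0699, 0.1631]
ee_rot: [3.136, -0.029, -0.002]
wrist_force: [-0.5, -0.4, 0.0]
opening: -0.001
```

Run:
```python
from h import *
delta((.4558,.075,.164))
```

```text
t 30.38 pos [0.4332 0.0699 0.1631] F [-0.5 -0.4  0. ] open -0.001
  linear cm [ 2.25 -0.55 -0.1 ] rot [ 0.006  0.001 -0.006] after-rot linear [ 2.25 -0.54 -0.09]
```

>>> move_arm(
  moves=[
    {"linear":[1.1,-0.4,0],"delta_rot":[0,0,0],"claw":255},
    {"linear":[0.9,-0.1,0],"delta_rot":[0,0,0],"claw":255},
    {"linear":[0.7,0,-0.5],"delta_rot":[0,0,0],"claw":255},
    {"linear":[0.7,0,-0.6],"delta_rot":[0,0,0],"claw":255},
    {"linear":[0.8,0,-0.6],"delta_rot":[0,0,0],"claw":255},
  ],
)

```text
time_s: 30.8
ee_pos: [0.4775, 0.0723, 0.1836]
ee_rot: [3.136, -0.034, -0.011]
wrist_force: [-2.0, 0.9, -1.1]
opening: -0.001
```

Run:
```python
from h import *
delta((.4894,.075,.193)); shot("side","an_side",(120,120,330,280),3.7)
```

```text
t 30.8 pos [0.4775 0.0723 0.1836] F [-2.   0.9 -1.1] open -0.001
  linear cm [ 1.18 -0.29 -0.95] rot [ 0.006  0.007 -0.009] after-rot linear [ 1.19 -0.28 -0.94]
```

View pics/an_side.png

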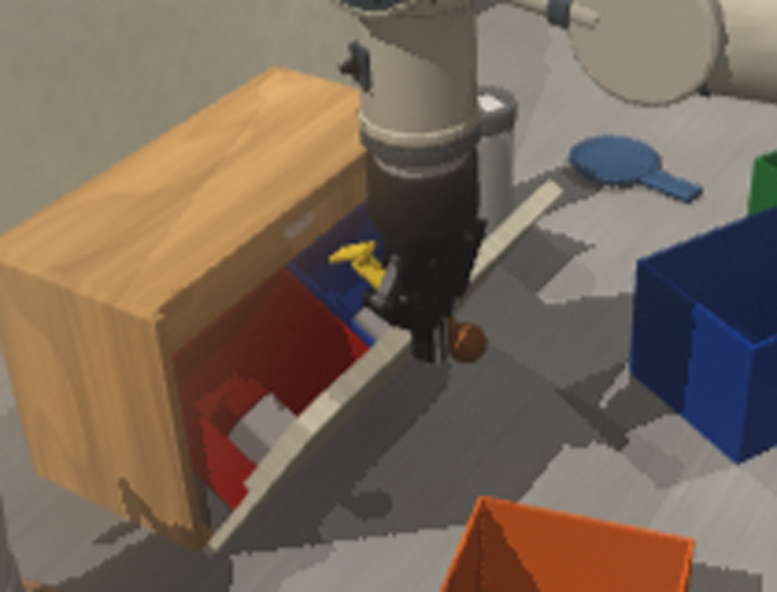

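The door is rising with the fingers at its edge, beside the knob. I'll continue along the arc.

>>> move_arm(
  moves=[
    {"linear":[0.8,-0.2,-0.5],"delta_rot":[0,0.007,0],"claw":255},
    {"linear":[0.8,0,-0.5],"delta_rot":[0,0,0],"claw":255},
    {"linear":[0.8,0,-0.4],"delta_rot":[0,0,0],"claw":255},
    {"linear":[0.8,0,-0.4],"delta_rot":[0,0,0],"claw":255},
    {"linear":[0.8,0,-0.3],"delta_rot":[0,0,0],"claw":255},
    {"linear":[0.8,0,-0.3],"delta_rot":[0,0,0],"claw":255},
  ],
)

```text
time_s: 31.35
ee_pos: [0.531, 0.0707, 0.2182]
ee_rot: [3.135, -0.041, 0.009]
wrist_force: [-4.2, 1.2, -2.5]
opening: 0.001
```

Run:
```python
from h import *
delta((.548,.075,.2195)); shot("side","ao_side",(120,120,330,280),3.7)
```

```text
t 31.35 pos [0.531  0.0707 0.2182] F [-4.2  1.2 -2.5] open 0.001
  linear cm [ 1.69 -0.47 -0.13] rot [ 0.006 -0.006 -0.013] after-rot linear [ 1.69 -0.45 -0.13]
```

View pics/ao_side.png

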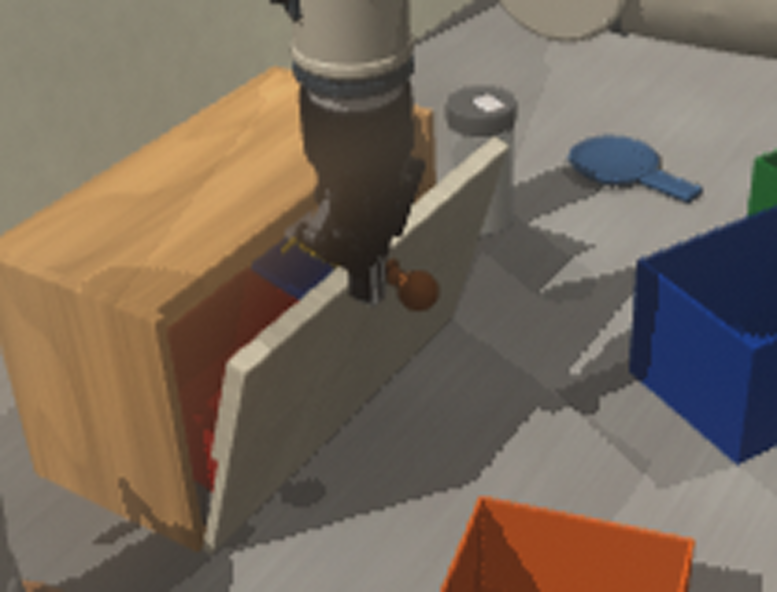

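>>> move_arm(
  moves=[
    {"linear":[0.8,-0.2,0],"delta_rot":[0,-0.006,-0.01],"claw":255},
    {"linear":[0.8,-0.1,0],"delta_rot":[0,0,0],"claw":255},
    {"linear":[0.8,0,-0.1],"delta_rot":[0,0,0],"claw":255},
    {"linear":[0.8,0,-0.1],"delta_rot":[0,0,0],"claw":255},
    {"linear":[0.8,0,-0.1],"delta_rot":[0,0,0],"claw":255},
  ],
)

```text
time_s: 31.82
ee_pos: [0.574, 0.07, 0.2289]
ee_rot: [3.132, -0.031, 0.007]
wrist_force: [0.9, -0.6, -0.5]
opening: 0.002
```

Run:
```python
from h import *
delta((.591,.075,.22)); shot("side","ap_side",(120,120,330,280),3.7)
```

```text
t 31.82 pos [0.574  0.07   0.2289] F [ 0.9 -0.6 -0.5] open 0.002
  linear cm [ 1.69 -0.54  0.9 ] rot [ 0.009 -0.005 -0.007] after-rot linear [ 1.7  -0.52  0.89]
```

View pics/ap_side.png

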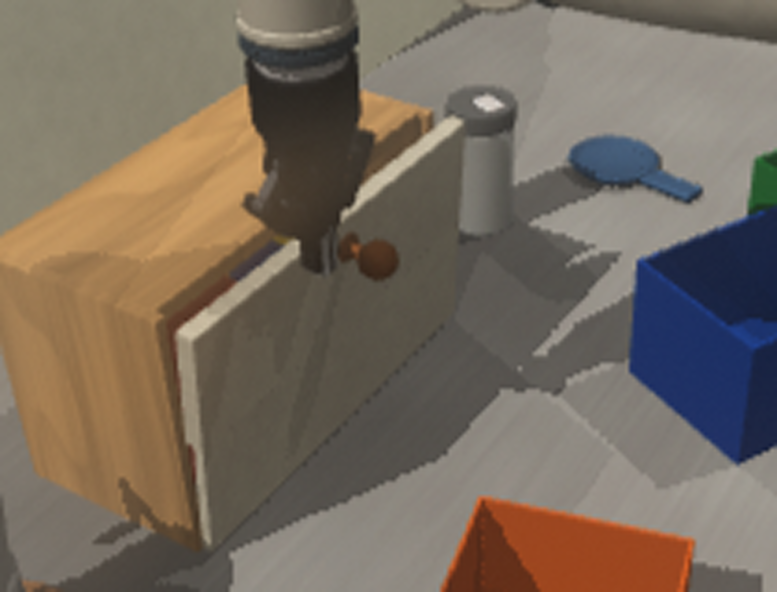

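>>> move_arm(
  moves=[
    {"linear":[0.3,0,0.6],"delta_rot":[0.009,0,0],"claw":255},
    {"linear":[0.6,0,0.3],"delta_rot":[0,0,0],"claw":255},
    {"linear":[0.6,0,0],"delta_rot":[0,0,0],"claw":255},
    {"linear":[0.5,0,0],"delta_rot":[0,0,0],"claw":255},
    {"linear":[0.4,0,0],"delta_rot":[0,0,0],"claw":255},
  ],
)

```text
time_s: 32.28
ee_pos: [0.5915, 0.069, 0.2216]
ee_rot: [-3.141, 0.031, 0.027]
wrist_force: [-19.5, -0.4, 7.6]
opening: 0.001
```

Run:
```python
from h import *
delta((.591,.075,.22)); c=shot("wrist","aq_wrist"); delta((.591,.075,.22)); W=cloud(c); np.savez("aq.npz",**c)
```

```text
t 32.28 pos [0.5915 0.069  0.2216] F [-19.5  -0.4   7.6] open 0.001
  linear cm [-0.06 -0.6   0.16] rot [-0.     0.017 -0.007] after-rot linear [-0.05 -0.6   0.16]
t 32.33 pos [0.5915 0.069  0.2216] F [-23.1  -0.8   7.1] open -0.004
  linear cm [-0.06 -0.59  0.16] rot [-0.     0.018 -0.007] after-rot linear [-0.06 -0.59  0.16]
```

View pics/aq_wrist.png

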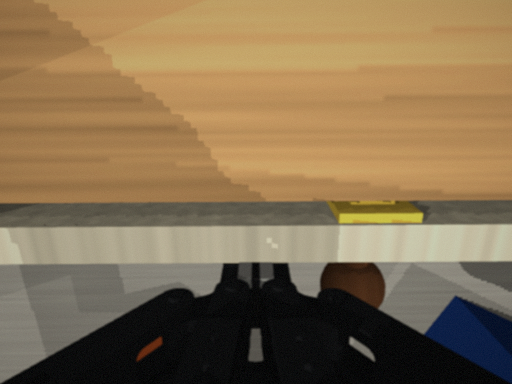

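The door is flush (TCP at 0.5915, 20 N reaction, edges parallel). I'll back off and go to the knob for the tug test.

>>> move_arm(
  moves=[
    {"linear":[-1.0,0,0],"delta_rot":[0,0.017,0],"claw":255},
    {"linear":[-1.0,0,-1],"delta_rot":[0,0,0],"claw":255},
    {"linear":[0,0,-3],"delta_rot":[0,0,0],"claw":200},
    {"linear":[0,1,-3],"delta_rot":[0,0,0],"claw":100},
    {"linear":[0,2,-1],"delta_rot":[0,0,0],"claw":0},
    {"linear":[0,1.5,0],"delta_rot":[0,0,0],"claw":0},
    {"linear":[0,0.3,0],"delta_rot":[0,0,0],"claw":0},
    {"linear":[0,0,0],"delta_rot":[0,0,0],"claw":0},
  ],
)

```text
time_s: 33.0
ee_pos: [0.5675, 0.0206, 0.3074]
ee_rot: [3.141, -0.028, -0.007]
wrist_force: [-1.0, 0.2, 0.2]
opening: 0.852
```

Run:
```python
from h import *
c=shot("wrist","ar_wrist"); delta((.571,.0193,.205)); W=cloud(c)
for u in (60,150,420): 
    k=[v for v in range(100,200) if abs(W[v,u,2]-.225)<.005]; print(u,ray(c,u,max(k)+.5,.225).round(4))
```

```text
t 33.05 pos [0.5674 0.0209 0.3072] F [0.  0.3 0.5] open 0.924
  linear cm [ 0.41  0.14 10.22] rot [ 0.     0.005 -0.005] after-rot linear [ 0.36  0.15 10.22]
60 [0.6031 0.1424 0.225 ]
150 [0.6021 0.0861 0.225 ]
420 [ 0.6001 -0.0828  0.225 ]
```

View pics/ar_wrist.png

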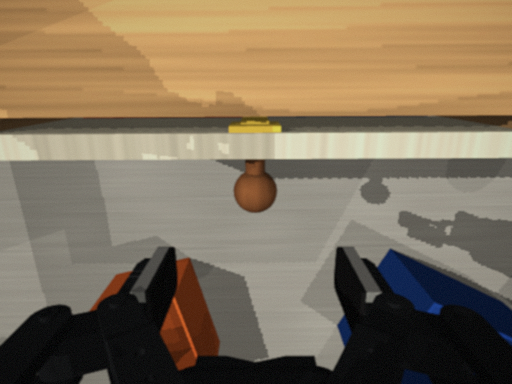

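The door is flush: its outer edge is at 0.600–0.603, as at the start. The knob is at (255,190). I'll descend and grip it.

>>> move_arm(
  moves=[
    {"linear":[0.3,0.1,2],"delta_rot":[0,0.005,0],"claw":0},
    {"linear":[0.1,0,3],"delta_rot":[0,0,0],"claw":0},
    {"linear":[0,0,3],"delta_rot":[0,0,0],"claw":0},
    {"linear":[0,0,1.2],"delta_rot":[0,0,0],"claw":0},
    {"linear":[0,0,0],"delta_rot":[0,0,0],"claw":0},
  ],
)

```text
time_s: 33.47
ee_pos: [0.5716, 0.0234, 0.2127]
ee_rot: [-3.14, 0.024, -0.005]
wrist_force: [-0.5, 0.4, -0.5]
opening: 0.995
```

Run:
```python
from h import *
delta((.571,.0193,.203))
```

```text
t 33.47 pos [0.5716 0.0234 0.2127] F [-0.5  0.4 -0.5] open 0.995
  linear cm [-0.06  0.41  0.97] rot [-0.002 -0.003 -0.003] after-rot linear [-0.06  0.41  0.97]
```

>>> move_arm(
  moves=[
    {"linear":[-0.1,0.3,0.6],"delta_rot":[0,0,0],"claw":0},
    {"linear":[0,0.1,0.4],"delta_rot":[0,0,0],"claw":0},
    {"linear":[0,0,0],"delta_rot":[0,0,0],"claw":120},
    {"linear":[0,0,0],"delta_rot":[0,0,0],"claw":200},
    {"linear":[0,0,0],"delta_rot":[0,0,0],"claw":255},
    {"linear":[0,0,0],"delta_rot":[0,0,0],"claw":255},
    {"linear":[0,0,0],"delta_rot":[0,0,0],"claw":255},
  ],
  force=90,
)

```text
time_s: 34.05
ee_pos: [0.5718, 0.0207, 0.2076]
ee_rot: [-3.139, 0.021, -0.013]
wrist_force: [0.0, -0.5, -6.4]
opening: 0.329
```

Run:
```python
from h import *
delta((.571,.0193,.203)); c=shot("wrist","as_wrist")
```

```text
t 34.05 pos [0.5718 0.0207 0.2076] F [ 0.  -0.5 -6.4] open 0.329
  linear cm [-0.08  0.14  0.46] rot [-0.003 -0.008 -0.001] after-rot linear [-0.07  0.14  0.46]
```

View pics/as_wrist.png

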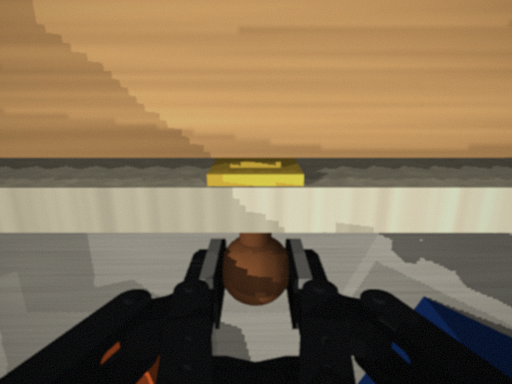

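The grip sits about 7 mm above the ball's equator, so I'll regrip lower.

>>> move_arm(
  moves=[
    {"linear":[0,0,0],"delta_rot":[0,0,0],"claw":100},
    {"linear":[0,0.1,0],"delta_rot":[0,0,0],"claw":80},
    {"linear":[0,0,0.6],"delta_rot":[0,0,0],"claw":80},
    {"linear":[0,0,0.7],"delta_rot":[0,0,0],"claw":80},
    {"linear":[0,0,0.3],"delta_rot":[0,0,0],"claw":80},
    {"linear":[0,0,0],"delta_rot":[0,0,0],"claw":80},
    {"linear":[0,0,0],"delta_rot":[0,0,0],"claw":200},
    {"linear":[0,0,0],"delta_rot":[0,0,0],"claw":255},
    {"linear":[0,0,0],"delta_rot":[0,0,0],"claw":255},
    {"linear":[0,0,0],"delta_rot":[0,0,0],"claw":255},
  ],
  force=80,
)

```text
time_s: 34.93
ee_pos: [0.572, 0.0209, 0.1902]
ee_rot: [-3.136, 0.02, -0.015]
wrist_force: [0.3, -4.1, -2.8]
opening: 0.343
```

Run:
```python
from h import *
delta((.571,.0193,.194))
```

```text
t 34.93 pos [0.572  0.0209 0.1902] F [ 0.3 -4.1 -2.8] open 0.343
  linear cm [-0.1   0.16 -0.38] rot [-0.005 -0.009  0.   ] after-rot linear [-0.1   0.16 -0.38]
```

>>> move_arm(
  moves=[
    {"linear":[0,0,0],"delta_rot":[0,0,0],"claw":100},
    {"linear":[0,0,0],"delta_rot":[0,0,0],"claw":80},
    {"linear":[0,0,-0.5],"delta_rot":[0,0,0],"claw":80},
    {"linear":[0,0,-0.2],"delta_rot":[0,0,0],"claw":80},
    {"linear":[0,0,0],"delta_rot":[0,0,0],"claw":80},
    {"linear":[0,0,0],"delta_rot":[0,0,0],"claw":200},
    {"linear":[0,0,0],"delta_rot":[0,0,0],"claw":255},
    {"linear":[0,0,0],"delta_rot":[0,0,0],"claw":255},
    {"linear":[0,0,0],"delta_rot":[0,0,0],"claw":255},
  ],
  force=80,
)

```text
time_s: 35.68
ee_pos: [0.5724, 0.0207, 0.1997]
ee_rot: [-3.136, 0.02, -0.018]
wrist_force: [1.1, -0.2, -0.8]
opening: 0.34
```

Run:
```python
from h import *
delta((.571,.0193,.197))
```

```text
t 35.68 pos [0.5724 0.0207 0.1997] F [ 1.1 -0.2 -0.8] open 0.34
  linear cm [-0.14  0.15  0.27] rot [-0.005 -0.012  0.   ] after-rot linear [-0.14  0.15  0.27]
```

>>> move_arm(
  moves=[
    {"linear":[-0.6,0,0.15],"delta_rot":[0,0,0],"claw":255},
    {"linear":[-0.6,0,0.15],"delta_rot":[0,0,0],"claw":255},
    {"linear":[-0.6,0,0.2],"delta_rot":[0,0,0],"claw":255},
    {"linear":[-0.5,0,0.2],"delta_rot":[0,0,0],"claw":255},
    {"linear":[-0.4,0,0.15],"delta_rot":[0,0,0],"claw":255},
    {"linear":[-0.3,0,0.12],"delta_rot":[0,0,0],"claw":255},
  ],
)

```text
time_s: 36.18
ee_pos: [0.5438, 0.0211, 0.1905]
ee_rot: [-3.136, 0.02, -0.039]
wrist_force: [4.5, 1.1, 0.2]
opening: 0.331
```

Run:
```python
from h import *
delta((.5355,.0193,.188))
```

```text
t 36.18 pos [0.5438 0.0211 0.1905] F [4.5 1.1 0.2] open 0.331
  linear cm [-0.83  0.19  0.23] rot [-0.005 -0.025 -0.   ] after-rot linear [-0.82  0.19  0.25]
```

>>> move_arm(
  moves=[
    {"linear":[-0.4,0,0.17],"delta_rot":[0,0,0],"claw":255},
    {"linear":[-0.3,0,0.13],"delta_rot":[0,0,0],"claw":255},
    {"linear":[-0.3,0,0.13],"delta_rot":[0,0,0],"claw":255},
  ],
)

```text
time_s: 36.43
ee_pos: [0.5344, 0.0212, 0.1866]
ee_rot: [-3.136, 0.02, -0.05]
wrist_force: [16.1, 0.9, 3.9]
opening: 0.331
```

Run:
```python
from h import *
delta((.5355,.0193,.188))
```

```text
t 36.43 pos [0.5344 0.0212 0.1866] F [16.1  0.9  3.9] open 0.331
  linear cm [ 0.12  0.19 -0.14] rot [-0.005 -0.032 -0.   ] after-rot linear [ 0.11  0.19 -0.14]
```

At the stop: 16 N for 3 mm rows. I'll raise it slightly towards 20 N.

>>> move_arm(
  moves=[
    {"linear":[-0.35,0,0.16],"delta_rot":[0,0,0],"claw":255},
    {"linear":[-0.35,0,0.16],"delta_rot":[0,0,0],"claw":255},
  ],
)

```text
time_s: 36.6
ee_pos: [0.5342, 0.0212, 0.1866]
ee_rot: [-3.135, 0.022, -0.087]
wrist_force: [19.6, 0.3, -0.4]
opening: 0.336
```

Run:
```python
from h import *
delta((.5355,.0193,.188))
```

```text
t 36.6 pos [0.5342 0.0212 0.1866] F [19.6  0.3 -0.4] open 0.336
  linear cm [ 0.14  0.19 -0.13] rot [-0.005 -0.055 -0.001] after-rot linear [ 0.14  0.19 -0.14]
```

>>> move_arm(
  moves=[
    {"linear":[-0.35,0,0.16],"delta_rot":[0,-0.015,0],"claw":255},
    {"linear":[-0.35,0,0.16],"delta_rot":[0,-0.015,0],"claw":255},
    {"linear":[-0.35,0,0.16],"delta_rot":[0,-0.015,0],"claw":255},
    {"linear":[-0.35,0,0.16],"delta_rot":[0,-0.015,0],"claw":255},
  ],
)

```text
time_s: 36.93
ee_pos: [0.5342, 0.0212, 0.1866]
ee_rot: [-3.135, 0.024, -0.065]
wrist_force: [18.9, 1.6, -0.1]
opening: 0.334
```

Run:
```python
from h import *
delta((.5355,.0193,.188))
```

```text
t 36.93 pos [0.5342 0.0212 0.1866] F [18.9  1.6 -0.1] open 0.334
  linear cm [ 0.13  0.19 -0.14] rot [-0.006 -0.041 -0.003] after-rot linear [ 0.13  0.19 -0.14]
```

Steady at about 19 N. I'll hold for roughly another second.

>>> move_arm(
  moves=[
    {"linear":[-0.35,0,0.16],"delta_rot":[0,-0.01,0],"claw":255},
    {"linear":[-0.35,0,0.16],"delta_rot":[0,-0.01,0],"claw":255},
    {"linear":[-0.35,0,0.16],"delta_rot":[0,-0.01,0],"claw":255},
    {"linear":[-0.35,0,0.16],"delta_rot":[0,-0.01,0],"claw":255},
    {"linear":[-0.35,0,0.16],"delta_rot":[0,-0.01,0],"claw":255},
    {"linear":[-0.35,0,0.16],"delta_rot":[0,-0.01,0],"claw":255},
    {"linear":[-0.35,0,0.16],"delta_rot":[0,-0.01,0],"claw":255},
    {"linear":[-0.35,0,0.16],"delta_rot":[0,-0.01,0],"claw":255},
  ],
)

```text
time_s: 37.6
ee_pos: [0.5342, 0.0212, 0.1866]
ee_rot: [-3.133, 0.028, -0.076]
wrist_force: [19.1, 0.5, 0.2]
opening: 0.335
```

Run:
```python
from h import *
delta((.5355,.0193,.188)); c=shot("side","at_side",(120,120,330,280),3.7); shot("wrist","at_wrist")
```

```text
t 37.6 pos [0.5342 0.0212 0.1866] F [19.1  0.5  0.2] open 0.335
  linear cm [ 0.14  0.18 -0.13] rot [-0.008 -0.049 -0.005] after-rot linear [ 0.13  0.19 -0.14]
```

View pics/at_wrist.png

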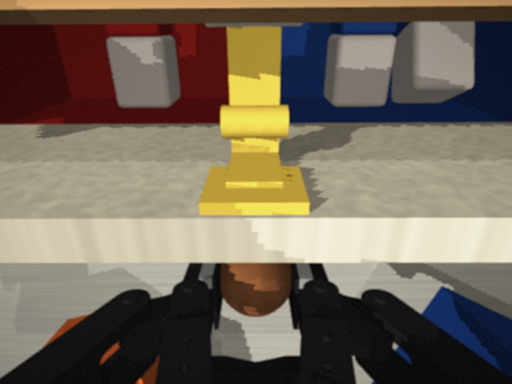

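The tug held at about 19 N for over a second. The latch is caught, and one bottle in red and two in blue are visible through the gap. I'll push back to flush.

>>> move_arm(
  moves=[
    {"linear":[0.4,0,-0.15],"delta_rot":[0,0,0],"claw":255},
    {"linear":[0.6,0,-0.2],"delta_rot":[0,-0.01,0],"claw":255},
    {"linear":[0.6,0,-0.2],"delta_rot":[0,-0.01,0],"claw":255},
    {"linear":[0.6,0,-0.2],"delta_rot":[0,-0.01,0],"claw":255},
    {"linear":[0.6,0,-0.15],"delta_rot":[0,0,0],"claw":255},
    {"linear":[0.6,0,-0.15],"delta_rot":[0,0,0],"claw":255},
    {"linear":[0.4,0,-0.1],"delta_rot":[0,0,0],"claw":255},
  ],
)

```text
time_s: 38.28
ee_pos: [0.5662, 0.0208, 0.1985]
ee_rot: [-3.134, 0.029, -0.002]
wrist_force: [-2.2, 1.5, 2.8]
opening: 0.333
```

Run:
```python
from h import *
delta((.572,.0207,.1997))
```

```text
t 38.28 pos [0.5662 0.0208 0.1985] F [-2.2  1.5  2.8] open 0.333
  linear cm [ 0.58 -0.01 -0.12] rot [-0.008 -0.001 -0.006] after-rot linear [ 0.58 -0.   -0.12]
```

>>> move_arm(
  moves=[
    {"linear":[0.4,0,-0.1],"delta_rot":[0,0,0],"claw":255},
    {"linear":[0.3,0,-0.1],"delta_rot":[0,0,0],"claw":255},
    {"linear":[0.3,0,0],"delta_rot":[0,0,0],"claw":255},
    {"linear":[0.3,0,0],"delta_rot":[0,0,0],"claw":255},
  ],
)

```text
time_s: 38.62
ee_pos: [0.5718, 0.0207, 0.1999]
ee_rot: [-3.134, 0.029, 0.035]
wrist_force: [-15.8, 0.0, 8.0]
opening: 0.337
```

Run:
```python
from h import *
delta((.572,.0207,.1997))
```

```text
t 38.62 pos [0.5718 0.0207 0.1999] F [-15.8   0.    8. ] open 0.337
  linear cm [0.02 0.   0.02] rot [-0.007  0.023 -0.006] after-rot linear [0.02 0.   0.02]
```

Flush again: 16 N of resistance and the same knob position as before the tug. I'll release and rise away.

>>> move_arm(
  moves=[
    {"linear":[0,0,0],"delta_rot":[0,0,0],"claw":100},
    {"linear":[0,0,0],"delta_rot":[0,0,0],"claw":0},
    {"linear":[0,0,0],"delta_rot":[0,0,0],"claw":0},
    {"linear":[0,0,0],"delta_rot":[0,0,0],"claw":0},
    {"linear":[0,0,-2],"delta_rot":[0,0,0],"claw":0},
    {"linear":[0,0,-3],"delta_rot":[0,0,0],"claw":0},
    {"linear":[0,0,-3],"delta_rot":[0,0,0],"claw":0},
    {"linear":[0,0,-2],"delta_rot":[0,0,0],"claw":0},
    {"linear":[-2,0,-1],"delta_rot":[0,0,0],"claw":0},
    {"linear":[0,0,0],"delta_rot":[0,0,0],"claw":0},
  ],
)

```text
time_s: 39.45
ee_pos: [0.5548, 0.0192, 0.3077]
ee_rot: [-3.135, 0.029, 0.048]
wrist_force: [-1.2, 0.7, 1.0]
opening: 1.0
```

Run:
```python
from h import *
c=shot("wrist","au_wrist"); delta((.571,.0193,.31)); W=cloud(c)
for u in (60,150,420):
    k=[v for v in range(60,220) if abs(W[v,u,2]-.225)<.005]; print(u,ray(c,u,max(k)+.5,.225).round(4))
c=shot("scene","au_scene"); s=load("a_scene.npz")
d=np.abs(c["pixels"].astype(int)-s["pixels"]).sum(2)
for nm,(u0,v0,u1,v1) in dict(moka=(165,305,245,380),sugar=(193,98,226,148),spoon=(215,75,268,108)).items(): print(nm,(d[v0:v1,u0:u1]>90).mean().round(3))
```

```text
t 39.5 pos [0.5557 0.0192 0.3059] F [-0.5  0.3  0.1] open 0.996
  linear cm [ 1.51 -0.05 -0.46] rot [-0.006  0.031 -0.006] after-rot linear [ 1.53 -0.03 -0.41]
60 [0.6027 0.1386 0.225 ]
150 [0.6023 0.0834 0.225 ]
420 [ 0.5998 -0.0808  0.225 ]
moka 0.033
sugar 0.656
spoon 0.122
```

View pics/au_wrist.png

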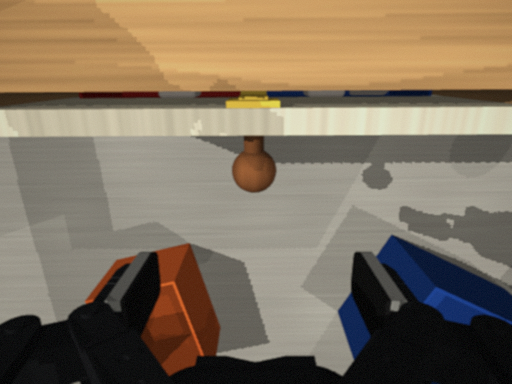

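View pics/au_scene.png

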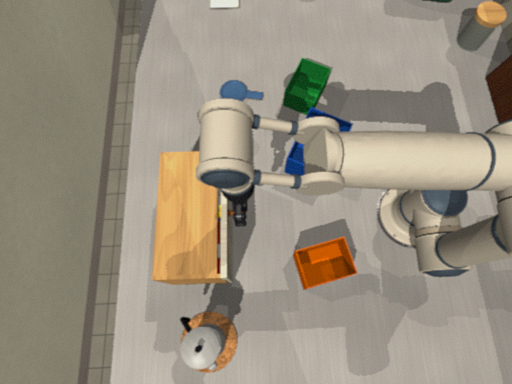

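The door is flush: outer edge at 0.600–0.603, matching the start. The robot is clear of everything. The sugar dispenser is hidden by the arm in this view; at (208,120) in the previous full view it was unmoved. Handing in.

Run:
```python
from plant import hand_in
print(hand_in())
```

```text
the job is handed in; nothing more can be done
None
```

The job is handed in, at about 39.5 s of the 210 s allowed. The hand-in gives no verdict, so this rests on my own checks.

- **Opening:** I drew the door out to the latch stop, pressed the hook through the gap (about 9–25 N on the ridge) and pushed the door open. Its top edge measured at the 0.70 rad stop.
- **Bottles:** Three were in this job, one red-capped and two blue-capped. One blue bottle was knocked aside part-way; I measured it again and picked it up. The view through the gap during the tug showed one bottle in the red tub and two in the blue tub.
- **Tug:** I shut the door flush, then pulled the knob outward. The pull read 16 N at first, then held at about 19 N for roughly a second with the door on its stop. The highest reading was 19.6 N, well under 40 N.
- **Final state:** I pushed the door flush again and let go. Its outer edge measured 0.600–0.603 m, the same as at the start, and the gripper was touching nothing. The hook sprang up and caught during the tug; I could not read its angle directly.
- **Items to leave alone:** The moka pot looks unmoved in the last picture. The arm hid the sugar dispenser and part of the spoon rest there, so my automatic comparison did not count for those two. The last clear view, before I shut the door, showed both in place.

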